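# Rack the spanner, show the socket module to the inspection camera

## Task

Clear the ring spanner off the open instrument case: hang it by its eye on the free peg of the sloping tool rack, its handle lying down the slope, and let go of it. Then lift the module with the three round sockets out of the case and hold it up to the inspection camera, right way up, its socket end about 100 mm from the lens, centred on the lens and square to it; finish while still holding it there, steady. Leave the finned module and the other things on the bench where they are.

Things in the scene. Friction and masses are not known exactly. Their poses are not given: they have to be found in the camera images.
- spanner_center (a point): middle (half-way up) of the handle of the steel ring spanner, near its centre of mass. It starts flat across the walls of the open case, between the modules, 56 mm above the bench. 235 mm long, 8 mm thick; handle 14 mm wide, straight for 80 mm either way from here. x points along the handle to the eye, z up. About 130 g.
- spanner_eye (a point): centre of the round eye of the spanner, half-way through its thickness, 105 mm from spanner_center along +x. Hole 20 mm across, ring 32 mm across.
- rack_frame: fixed sloping wooden tool rack. Origin mid-width on the plane of the rail tops, 80 mm above the bench; x up the 15 degree slope, away from the robot; y to the left; z square out of the slope. Two 24 mm rails along y at x = +95 and -60 mm, tops at z = 0, free air between and below; side bars at y = +-115 mm. Of two pegs on the upper rail, the one at y = -55 mm holds a shorter fixed spanner.
- free_peg (a point): foot of the free peg, on top of the upper rail, at (95, 45, 0) mm in rack_frame; same axes. The peg is 10 mm thick with a tapered tip and stands 24 mm out along z. A spanner hung here lies on both rails, its handle along -x, down the slope.
- socket_module_center (a point): centre (half-way up) of the bare metal module with three round sockets side by side in one end: a smooth box 70 (x) x 36 (y) x 48 (z) mm, about 220 g. Stands on the 4 mm floor of the case in the left or right bay between 12 mm high lips at both ends; long sides free for over 30 mm. x points to the socket end, z up. The sockets stick out 8 mm, 7 mm above mid-height.
- socket_end (a point): centre of the flat socket end of that module, 35 mm from its centre along +x; this is the point to be put 100 mm before the lens.
- finned_module_center (a point): centre of the other module, same size 70 x 36 x 48 mm, with five upright cooling fins on top and no sockets; stands in the other bay, to be left there.
- case: the fixed open instrument case, painted grey, 160 mm (x) by 290 mm (y), walls 4 mm thick and 52 mm high; origin under its centre on the bench. The bays are at y = +85 and y = -85 mm.
- camera_head: fixed inspection camera head, 66 mm ring lamp round its lens. Origin: middle of the lens glass, 260 mm above the bench. It looks along its own -x, 15 degrees downward, roughly at the robot; y level, z up. Hold the module with its x, y, z along those of the head (socket end tipped up 15 degrees) and socket_end at (-100, 0, 0) mm in this frame.
- dish: yellow screw dish, 90 mm across, 28 mm high, near the robot to the right; origin under its centre. Leave alone.
- driver_mid (a point): middle of a screwdriver with orange handle, near the robot to the left. Leave alone.
- pliers: pliers with black handles, behind the case. Leave alone.
- tape: roll of tape 84 mm across, 20 mm high, beyond the rack. Leave alone.
- cover: grey sheet-metal cover, 140 x 200 mm, 30 mm high, beyond the case. Leave alone.

How it is judged:
By the outcome, as a careful person would: the job done as asked, in the order asked, and still so for the second after the job is handed in, while the arm keeps its last pose, push and grip.
It also fails if it takes over 59 s, if anything falls off the work surface, if the arm or the gripper's body presses on something with over 40 N, if the wrist force passes 120 N, or if a joint passes its speed limit or range.

## Robot

A 6-joint arm with a two-finger parallel gripper is mounted at the origin on the work surface. World frame = base frame: x ahead of the robot, y to its left, z up, the work surface at z = 0. Lengths are in m, angles in rad, forces in N, time in s.
With the tool pointing down it reaches from about 0.35 to 0.875 m from the base axis. Payload 4.2 kg.
Tool frame: the origin (TCP) lies between the finger pads; the fingertips stand 22 mm ahead of it and the grasp point (between the pads) lies 3 mm ahead of it; z points along the fingers, x is the direction in which the jaws open and shut, and the axes are right-handed (so a half turn about z gives the same grasp; the last joint's range is limited). The gripper opens to 87 mm and grips with 3 to 60 N. Pads are 19 mm wide; open, the fingers measure 117 mm over their backs; the gripper's body (75 mm by 190 mm) begins 51 mm behind the grasp point.
Start: joints at [-0.924, 0.385, 0.008, 0, -1.194, -0.259], TCP at [0.236, -0.579, 0.245] pointing down, gripper open.
Joint ranges: [-3.14, 3.14], [-1.21, 2.06], [-1.07, 1.41], [-3.16, 2.05], [-2.99, -0.16], [-3.1, 3.1]. Speed limits (rad/s): [2.79, 2.79, 3.14, 3.14, 3.14, 3.14].

## Interface

Orientations are given as a 3x3 rotation matrix whose columns are the frame's x, y, z axes.
In Python, from rig import r gives the robot as it stands.
- The arm moves only by the tool carry_out, never from a script. Its argument "commands" is a list of rows, each a list of 3 entries, a list of its own where there are three numbers: the turn, a rotation vector about the tool's x, y, z in degrees, then the shift along the tool's x, y, z in m, then the finger opening in m, from 0 to 0.087. In form: [[[rx, ry, rz], [x, y, z], grip], ...]. A call has 1 to 20 rows; each row shifts and turns the commanded pose from where the row before left it, along the tool's axes as they then stand; what a row does not reach is not made up. A row lasts 1/8 s, in which the tool goes at most 62.5 mm and 10.7 degrees, less where a joint would pass 70% of its speed; a pose out of reach is approached as far as the arm can. A call with a gripper value outside its range is refused whole. The fingers move at their own pace and stop on an object; the grip force is fixed at half the most. Time passes only in rows, so rows that do not move let the fingers close. It gives the time, the measured TCP pose, the force and the opening at its end, in the units of the state.
- r.observe(): the state, without advancing time (a new reading comes with each control period).
- r.get_image(name): name is "scene" or "top" or "wrist"; returns the picture (400x640x3 uint8, blue, green, red); there is no depth.
- r.camera_model(name): a dict with "fovy" (degrees; the focal length in pixels is half the picture's height over the tangent of half this angle, whatever the lens; pixels are square), "cx", "cy" (the principal point, pixels), "k1" (the pictures are not rectified: a ray, as slopes to the right and down, at radius r is drawn at 1 + k1 r^2 times it, then the intrinsics apply), "R" (3x3) and "t" (3): a world point X has camera coordinates R X + t. Camera axes: x right, y down, z forward; pixel columns grow to the right and rows downward; lengths in m; the calibration is good to about 2 mm. A picture is of the moment at which its call begins: read the wrist's pose just before it. camera_model takes no time and is no camera call; for the wrist camera it gives the pose at the moment of the call.
- r.close_job(): hands the job in, once; it reports no verdict.
The state is a dict: "time": time; "joints": joint angles; "qvel": joint speeds; "joint_torque": joint torques, N m; "position": TCP position; "orientation": TCP orientation; "force": force on the tool from outside, world axes, zero at the start; "wrist_torque": the same for the moment, N m; "finger_gap": opening from 0.0 (shut) to 1.0 (fully open).
Only numpy, scipy, OpenCV 4.12 (cv2) and the standard library are available. Lean on these libraries where they do the work, as an engineer would, in place of code of your own. Each camera call takes 0.05 s, during which the arm holds its last target.

## Working session

There is one attempt and no reset: what is moved stays moved. The work goes in short steps, Python scripts to look and compute and a tool call to move; the robot and the scene stay as the last step left them, time stands still between calls to the robot, and variables do not carry over. Pictures are saved under pics/ and viewed, and the job is handed in when it is done.

Besides the shell and the picture viewer there is one more tool, called as name([rows], argument=value, ...), one row to a line, values as JSON. carry_out: Moves the arm, as the interface text tells. Its arguments: {"type":"object","properties":{"commands":{"type":"array"}},"required":["commands"]}

```bash
ls; mkdir -p pics; python3 - <<'E'
from rig import r
import cv2
for n in ("scene","top","wrist"):
    m=r.camera_model(n); print(n,m)
    cv2.imwrite(f"pics/{n}0.png",r.get_image(n))
print(r.observe())
E
```

```text
pics
scene {'fovy': 54.791750522549215, 'cx': 315.39134357995175, 'cy': 200.37711462972425, 'k1': -0.027901202232193327, 'R': array([[-0.607503  ,  0.79424487, -0.01073268],
       [ 0.64568185,  0.48591   , -0.58905553],
       [-0.46263922, -0.36478291, -0.80802128]]), 't': array([ 0.37094698, -0.23442169,  1.41482039])}
top {'fovy': 56.69885866645831, 'cx': 315.3615171880824, 'cy': 202.05331331655444, 'k1': -0.05674937579318664, 'R': array([[-0.02585136, -0.99965577,  0.00447672],
       [-0.99286029,  0.02515346, -0.11660078],
       [ 0.11644803, -0.00745905, -0.99316878]]), 't': array([-0.04081644,  0.59813271,  1.14718995])}
wrist {'fovy': 59.749931855991456, 'cx': 314.8399562166482, 'cy': 196.11319168035766, 'k1': 0.012016605340524731, 'R': array([[-0.37644854,  0.92643452,  0.00236035],
       [ 0.89444855,  0.36278524,  0.26143578],
       [ 0.24134683,  0.10052833, -0.96521799]]), 't': array([ 0.62404416, -0.03313874,  0.39034261])}
{'time': 0.15, 'joints': array([-9.24413371e-01,  3.85414318e-01,  6.94331365e-03, -3.25554841e-04,
       -1.19400302e+00, -2.58613410e-01]), 'qvel': array([-0.00059729, -0.00381799,  0.0034236 ,  0.00092038,  0.00132644,
        0.00128006]), 'joint_torque': array([-6.39406171e-04, -3.91052270e+01,  1.87587011e+01,  4.22229722e+00,
        1.24226851e-02, -1.42178019e-04]), 'position': array([ 0.23619016, -0.5782087 ,  0.24369541]), 'orientation': array([[-3.78012721e-01,  9.25800082e-01, -7.68822153e-04],
       [ 9.25798842e-01,  3.78013478e-01,  1.52156431e-03],
       [ 1.69928950e-03, -1.36603991e-04, -9.99998547e-01]]), 'force': array([ 0.46117488, -0.31241677,  0.26539956]), 'wrist_torque': array([-0.00944007, -0.04439236, -0.03555108]), 'finger_gap': 1.0022890745738402}
```

View pics/top0.png

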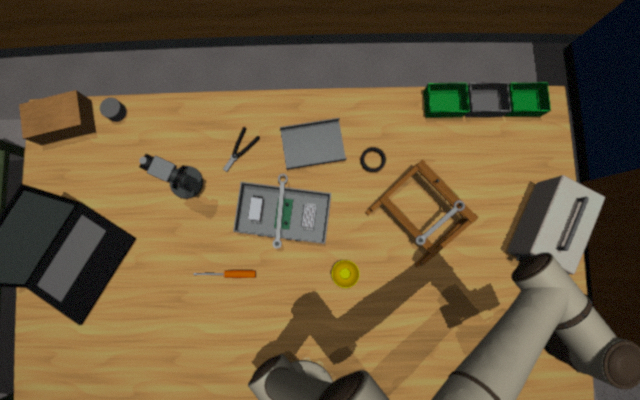

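View pics/scene0.png

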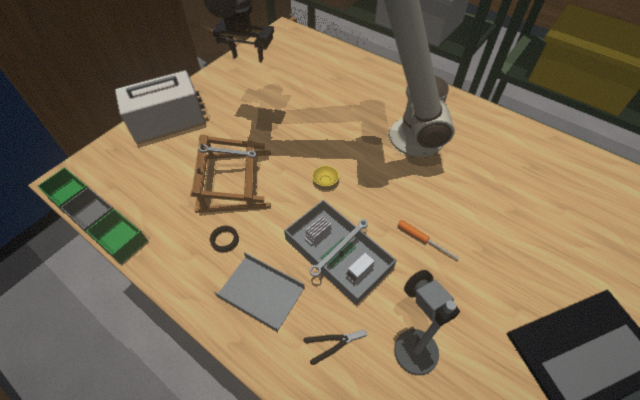

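View pics/wrist0.png

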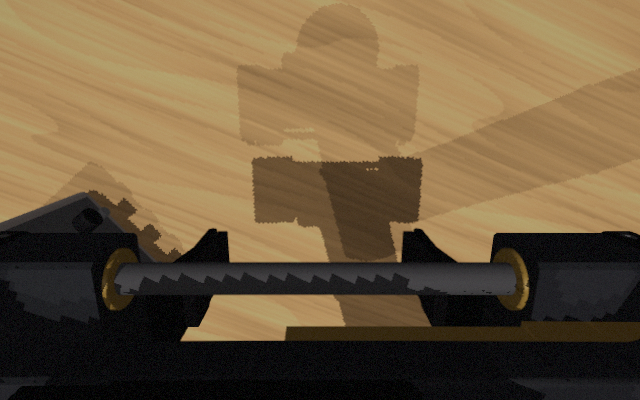

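The top view shows the case around (282,213), with the spanner across it and the plain module on the left. The rack is at (430,210) and the camera head at (185,180). I'll enlarge these.

```bash
python3 - <<'E'
import cv2
t=cv2.imread("pics/top0.png"); s=cv2.imread("pics/scene0.png")
def crop(im,x0,y0,x1,y1,k,n): cv2.imwrite(n,cv2.resize(im[y0:y1,x0:x1],None,fx=k,fy=k,interpolation=cv2.INTER_CUBIC))
crop(t,225,165,345,255,6,"pics/t_case.png")
crop(t,360,150,490,270,5,"pics/t_rack.png")
crop(s,270,195,400,305,6,"pics/s_case.png")
crop(s,180,125,280,220,6,"pics/s_rack.png")
crop(s,370,250,480,375,5,"pics/s_cam.png")
crop(t,130,140,220,210,7,"pics/t_cam.png")
E
```

```text
(no output)
```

View pics/t_case.png

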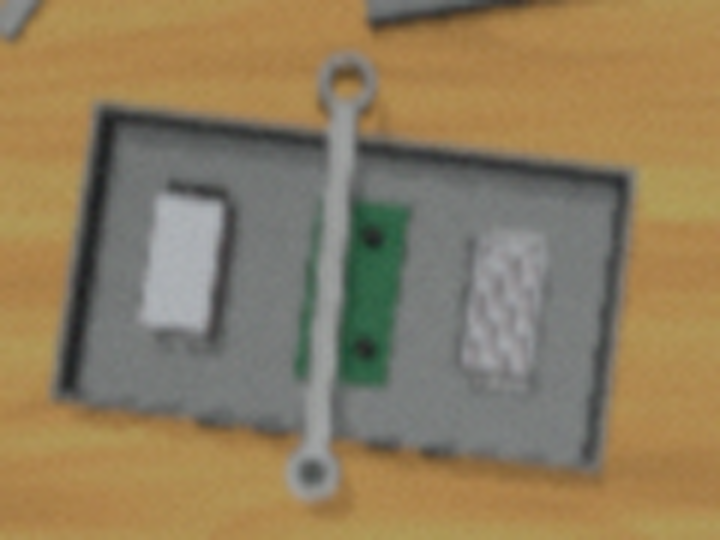

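View pics/t_rack.png

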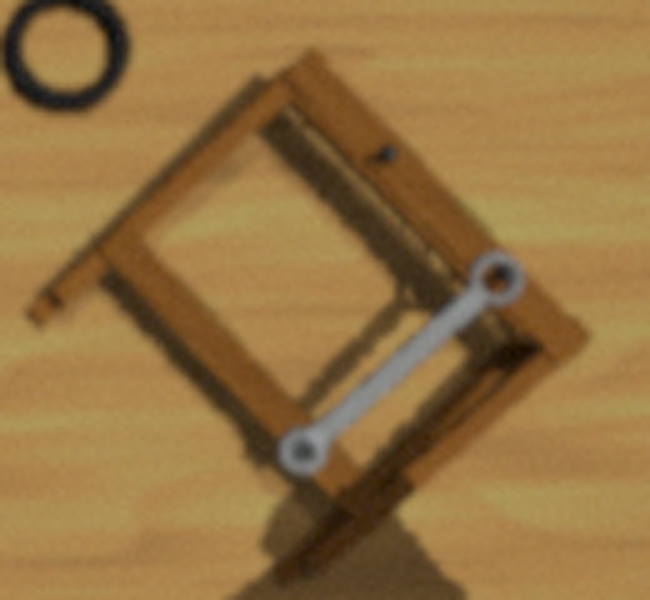

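View pics/s_case.png

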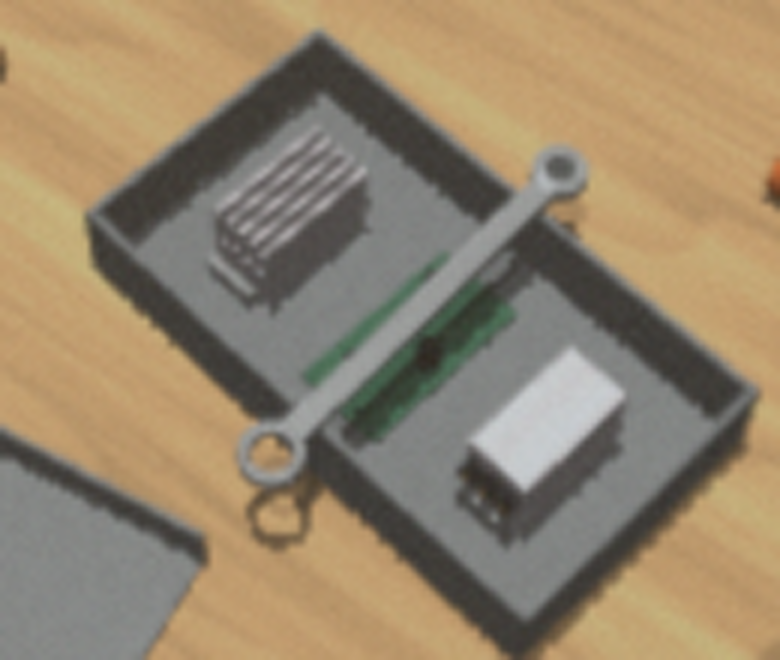

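View pics/s_rack.png

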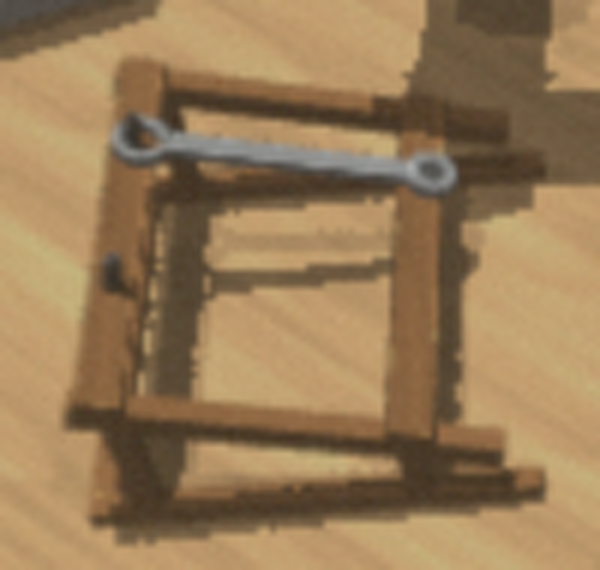

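View pics/s_cam.png

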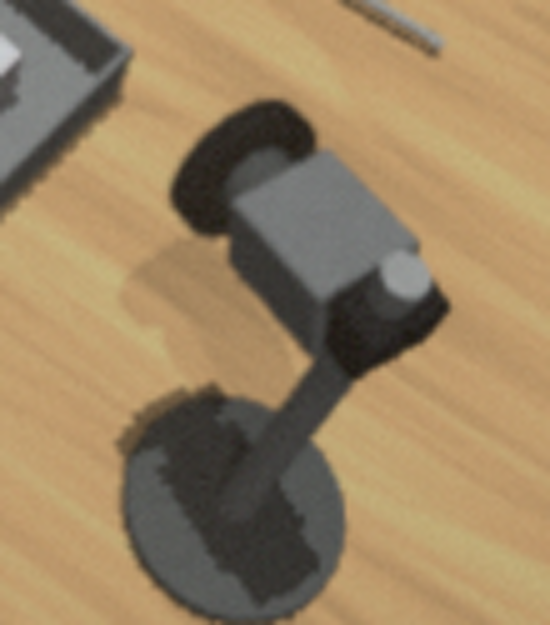

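View pics/t_cam.png

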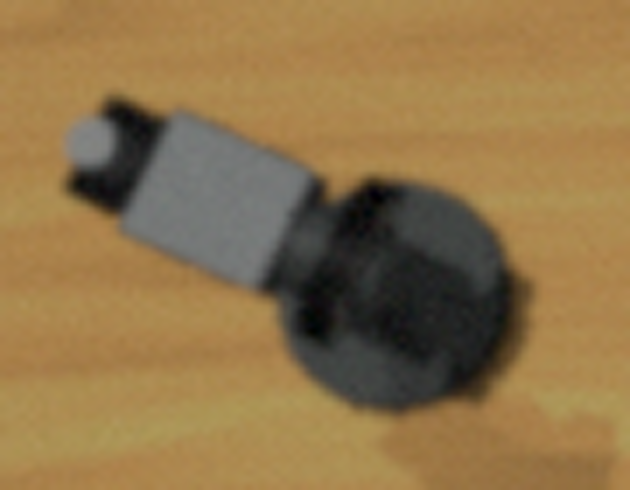

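```bash
cat > h.py <<'E'
import numpy as np, cv2
from scipy.optimize import least_squares
from scipy.spatial.transform import Rotation as Rot
def K(m):
    f=200/np.tan(np.radians(m['fovy'])/2); return f
def proj(m,X):
    X=np.atleast_2d(X); c=X@np.array(m['R']).T+m['t']; s=c[:,:2]/c[:,2:]
    r2=(s**2).sum(1,keepdims=True); d=s*(1+m['k1']*r2)
    return d*K(m)+[m['cx'],m['cy']]
def ray(m,uv):
    uv=np.atleast_2d(uv).astype(float); d=(uv-[m['cx'],m['cy']])/K(m); s=d.copy()
    for _ in range(20): s=d/(1+m['k1']*(s**2).sum(1,keepdims=True))
    v=np.c_[s,np.ones(len(s))]@np.array(m['R'])
    o=-np.array(m['R']).T@m['t']; return o,v/np.linalg.norm(v,axis=1,keepdims=True)
def onz(m,uv,z):
    o,v=ray(m,uv); z=np.broadcast_to(z,len(v)); return o+v*((z-o[2])/v[:,2])[:,None]
def tri(ms,uvs):
    A=np.zeros((3,3));b=np.zeros(3)
    for m,uv in zip(ms,uvs):
        o,v=ray(m,uv);v=v[0];P=np.eye(3)-np.outer(v,v);A+=P;b+=P@o
    X=np.linalg.solve(A,b); return X,[proj(m,X)[0]-uv for m,uv in zip(ms,uvs)]
def crop(im,x0,y0,x1,y1,k,n): cv2.imwrite(n,cv2.resize(im[y0:y1,x0:x1],None,fx=k,fy=k,interpolation=cv2.INTER_CUBIC))
E
python3 - <<'E'
from h import *
from rig import r
np.set_printoptions(precision=4,suppress=True)
T=r.camera_model("top");S=r.camera_model("scene")
ct=lambda a:np.array(a)/6+[225,165]-0.4
cs=lambda a:np.array(a)/6+[270,195]-.4
c=onz(T,ct([(100,105),(632,172),(600,468),(58,397)]),.052);print("caseT",c,c.mean(0))
c=onz(S,cs([(92,215),(320,35),(757,395),(520,625)]),.052);print("caseS",c,c.mean(0))
m=onz(T,ct([(155,195),(222,200),(208,330),(142,325)]),.052);print("modT",m,m.mean(0))
m=onz(S,cs([(470,440),(573,350),(622,398),(520,490)]),.052);print("modS",m,m.mean(0))
a=onz(T,ct([(347,83),(312,470)]),.060);b=onz(S,cs([(273,450),(560,170)]),.060);print("spT",a,"\nspS",b)
rt=lambda a:np.array(a)/5+[360,150]-.4
rs=lambda a:np.array(a)/6+[180,125]-.4
for n,p,q in [("eye",(497,278),(140,137)),("end",(302,452),(430,172)),("peg tip",(388,153),(110,262))]:
    print(n,*tri([T,S],[rt(p),rs(q)]))
E
```

```text
caseT [[ 0.6645  0.1771  0.052 ]
 [ 0.6216 -0.1026  0.052 ]
 [ 0.4674 -0.0814  0.052 ]
 [ 0.5111  0.1994  0.052 ]] [0.5662 0.0481 0.052 ]
caseS [[ 0.6225 -0.1018  0.052 ]
 [ 0.4695 -0.0781  0.052 ]
 [ 0.5127  0.2046  0.052 ]
 [ 0.6701  0.1795  0.052 ]] [0.5687 0.0511 0.052 ]
modT [[0.6158 0.1482 0.052 ]
 [0.6123 0.1129 0.052 ]
 [0.5441 0.1209 0.052 ]
 [0.5476 0.1554 0.052 ]] [0.5799 0.1343 0.052 ]
modS [[0.6107 0.1123 0.052 ]
 [0.544  0.1244 0.052 ]
 [0.5513 0.1559 0.052 ]
 [0.6175 0.1442 0.052 ]] [0.5809 0.1342 0.052 ]
spT [[0.6714 0.0457 0.06  ]
 [0.4701 0.0669 0.06  ]] 
spS [[0.6716 0.0465 0.06  ]
 [0.4691 0.0672 0.06  ]]
eye [ 0.5675 -0.4876  0.1115] [array([ 0.0263, -0.0216]), array([0.0315, 0.0063])]
end [ 0.4676 -0.3754  0.0701] [array([ 0.1983, -0.1564]), array([0.2332, 0.033 ])]
peg tip [ 0.6434 -0.422   0.1248] [array([ 0.1949, -0.1679]), array([0.2519, 0.046 ])]
```

```bash
python3 - <<'E'
from h import *
from rig import r
np.set_printoptions(precision=4,suppress=True)
T=r.camera_model("top");S=r.camera_model("scene");W=r.camera_model("wrist")
s=r.observe();o=-W['R'].T@W['t'];R=s['orientation']
print("cam in tool",R.T@(o-s['position']),"\n",R.T@W['R'].T)
t=lambda a:np.array(a)/7+[130,140]-.4
q=lambda a:np.array(a)/5+[370,250]-.4
print(tri([T,S],[t((345,262)),q((240,168))]))
print("knob",tri([T,S],[t((92,142)),q((405,275))]))
for n,p,k in [("frontR",(320,185),(325,152)),("frontL",(265,292),(232,205)),("backL",(122,225),(325,303)),("backR",(178,112),(418,245))]: print(n,*tri([T,S],[t(p),q(k)]))
print(onz(T,t([(400,293)]),.01),onz(S,q([(233,508)]),.01))
E
```

```text
cam in tool [-0.     -0.0712 -0.1404] 
 [[ 1.     -0.0017 -0.0001]
 [ 0.0017  0.9652  0.2616]
 [-0.0004 -0.2616  0.9652]]
(array([0.6453, 0.2977, 0.2646]), [array([ 0.5438, -0.2796]), array([0.7702, 0.0115])])
knob (array([0.6782, 0.3685, 0.3248]), [array([-0.0065,  0.0028]), array([-0.0095, -0.0002])])
frontR [0.656  0.3071 0.3142] [array([-6.6689,  2.8712]), array([-9.3482, -0.5498])]
frontL [0.6452 0.3163 0.2541] [array([ 6.433 , -3.6161]), array([ 9.2943, -0.2641])]
backL [0.668  0.3654 0.2697] [array([ 6.2579, -3.2131]), array([ 9.2334, -0.1651])]
backR [0.6795 0.3513 0.3337] [array([-7.0375,  2.7217]), array([-10.1593,  -0.6723])]
[[0.6789 0.3659 0.01  ]] [[0.6782 0.369  0.01  ]]
```

carry_out([
  [[0, 0, 10], [0, 0, 0], 0.087],
  [[0, 0, 10], [0, 0, 0], 0.087],
  [[0, 0, 10], [0, 0, 0], 0.087],
  [[0, 0, 10], [0, 0, 0], 0.087],
  [[0, 0, 10], [0, 0, 0], 0.087],
  [[0, 0, 10], [0, 0, 0], 0.087],
  [[0, 0, 10], [0, 0, 0], 0.087],
  [[0, 0, 0], [0.045, 0.02, -0.0135], 0.05],
  [[0, 0, 0], [0.045, 0.02, -0.0135], 0.05],
  [[0, 0, 0], [0.045, 0.02, -0.0135], 0.05],
  [[0, 0, 0], [0.045, 0.02, -0.0135], 0.05],
  [[0, 0, 0], [0.045, 0.02, -0.0135], 0.05],
  [[0, 0, 0], [0.045, 0.02, -0.0135], 0.05],
  [[0, 0, 0], [0.045, 0.02, -0.0135], 0.05],
  [[0, 0, 0], [0.045, 0.02, -0.0135], 0.05],
  [[0, 0, 0], [0, 0, 0], 0.05],
  [[0, 0, 0], [0, 0, 0], 0.05],
])

```text
time: 2.28
position: [0.6102, -0.4551, 0.3515]
orientation: [[0.74, 0.672, -0.002], [0.672, -0.74, 0.001], [-0.001, -0.002, -1.0]]
force: [0.2, -0.3, -0.6]
finger_gap: 0.571
```

```bash
cat > snap.py <<'E'
import sys,pickle
from h import *
from rig import r
n=sys.argv[1]
s=r.observe(); m=r.camera_model("wrist"); im=r.get_image("wrist")
cv2.imwrite(f"pics/{n}.png",im); pickle.dump((m,s),open(f"pics/{n}.pkl","wb"))
np.set_printoptions(precision=4,suppress=True)
print(s['time'],s['position'],s['orientation'].tolist(),s['joints'],s['finger_gap'])
E
python3 snap.py w1
```

```text
2.275 [ 0.6102 -0.4551  0.3515] [[0.7404431351374624, 0.6721167754247117, -0.0017331533380579155], [0.6721186106436486, -0.7404430444930241, 0.0008191998247993839], [-0.0007327033895321528, -0.0017714555001863692, -0.9999981625438888]] [-0.4293  0.6091  0.6377 -0.     -1.6013 -1.9753] 0.5714619947449757
```

View pics/w1.png

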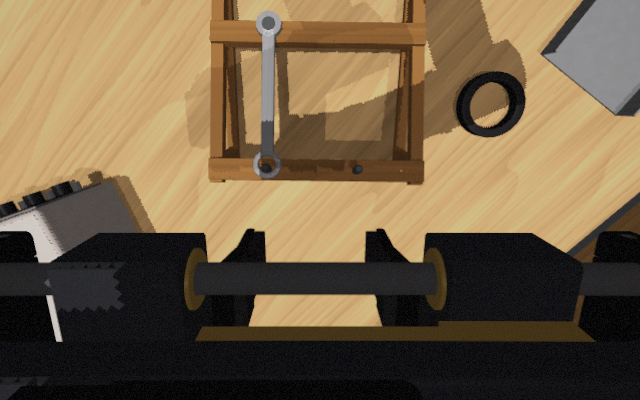

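The upper rail is at row ~170, with the fixed spanner's eye at (266,166) and the free peg at (358,169). I'll enlarge to fit the rack pose.

```bash
python3 - <<'E'
from h import *
im=cv2.imread("pics/w1.png")
crop(im,200,140,440,195,3.3,"pics/w1a.png"); crop(im,200,0,440,60,3.3,"pics/w1b.png"); crop(im,335,150,385,190,14,"pics/w1c.png")
E
```

```text
(no output)
```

View pics/w1a.png

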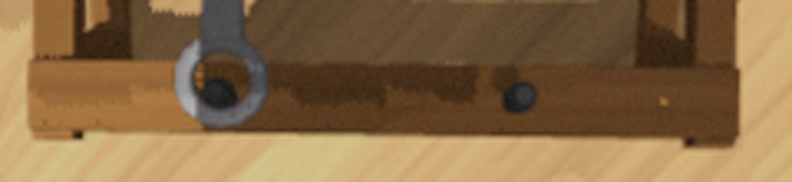

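View pics/w1b.png

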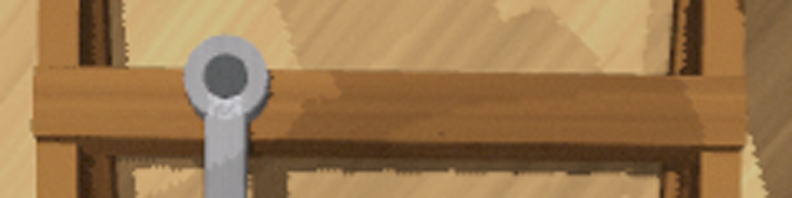

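View pics/w1c.png

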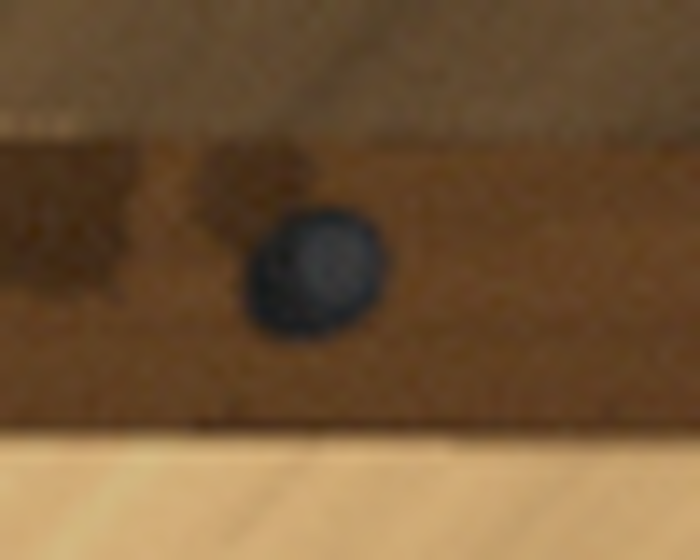

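```bash
cat > rack.py <<'E'
from h import *
import pickle
from rig import r
np.set_printoptions(precision=4,suppress=True)
m,s=pickle.load(open("pics/w1.pkl","rb"))
a=lambda p:(np.array(p)+.5)/3.3+[200,140]-.5
b=lambda p:(np.array(p)+.5)/3.3+[200,0]-.5
c=lambda p:(np.array(p)+.5)/14+[335,150]-.5
obs=[a((30,60)),a((740,68)),a((30,133)),a((737,138)),b((35,67)),b((745,75)),b((33,136)),b((745,147)),c((333,245))]
def frame(yaw):
    return Rot.from_euler('ZY',[yaw,-np.radians(15)]).as_matrix()
def pts(L): return np.array([(.083,-L,0),(.083,L,0),(.107,-L,0),(.107,L,0),(-.072,-L,0),(-.072,L,0),(-.048,-L,0),(-.048,L,0),(.095,.045,.024)])
def f(p):
    X=pts(p[3])@frame(p[2]).T+[p[0],p[1],p[4]]
    return np.r_[((proj(m,X)-obs)*1).ravel(),(p[4]-.08)/.001]
o=least_squares(f,[.54,-.4,-.84,.12,.08],loss='soft_l1')
p=o.x; R=frame(p[2]); print(p,np.degrees(p[2]),f(p).round(1)); 
foot=R@[.095,.045,0]+[p[0],p[1],p[4]]; print("foot",foot,"\n",R)
T=r.camera_model("top")
print("peg tip top pix",proj(T,foot+R[:,2]*.024),proj(T,foot)); print(proj(r.camera_model("scene"),[foot,foot+R[:,2]*.024]))
np.save("rack.npy",np.c_[R,foot])
E
python3 rack.py
```

```text
[ 0.5519 -0.387  -0.8466  0.1211  0.0799] -48.507738899114415 [ 0.1 -0.  -0.3 -0.  -0.2 -0.8  0.4  0.  -0.3 -0.2  0.   0.   0.2  0.4
 -0.3 -0.4  0.4  1.4 -0.1]
foot [ 0.6464 -0.4259  0.1045] 
 [[ 0.6399  0.749  -0.1715]
 [-0.7235  0.6625  0.1939]
 [ 0.2588  0.      0.9659]]
peg tip top pix [[437.5097 180.2336]] [[436.4184 180.1966]]
[[198.2627 172.632 ]
 [198.3706 167.5643]]
```

carry_out([
  [[0, 0, -10.5], [0, 0, 0], 0.05],
  [[0, 0, -10.5], [0, 0, 0], 0.05],
  [[0, 0, -10.5], [0, 0, 0], 0.05],
  [[0, 0, -10.5], [0, 0, 0], 0.05],
  [[0, 0, 0], [0.0537, 0, 0.002], 0.05],
  [[0, 0, 0], [0.0537, 0, 0.002], 0.05],
  [[0, 0, 0], [0.0537, 0, 0.002], 0.05],
  [[0, 0, 0], [0.0537, 0, 0.002], 0.05],
  [[0, 0, 0], [0.0537, 0, 0.002], 0.05],
  [[0, 0, 0], [0.0537, 0, 0.002], 0.05],
  [[0, 0, 0], [0.0537, 0, 0.002], 0.05],
  [[0, 0, 0], [0.0537, 0, 0.002], 0.05],
  [[0, 0, 0], [0.0537, 0, 0.002], 0.05],
  [[0, 0, 0], [0.0537, 0, 0.002], 0.05],
  [[0, 0, 0], [0, 0, 0], 0.05],
  [[0, 0, 0], [0, 0, 0], 0.05],
])

```text
time: 4.32
position: [0.6641, 0.0778, 0.3329]
orientation: [[0.102, 0.995, 0.0], [0.995, -0.102, -0.0], [-0.0, 0.0, -1.0]]
force: [-0.4, 0.2, 0.7]
finger_gap: 0.573
```

```bash
python3 snap.py w2; python3 - <<'E'
from h import *
im=cv2.imread("pics/w2.png")
crop(im,200,0,500,240,2.6,"pics/w2a.png")
E
```

```text
4.325 [0.6641 0.0778 0.3329] [[0.10160155587938526, 0.9948251721921114, 2.4815797010875993e-05], [0.9948251123681393, -0.10160154103310012, -0.0003502305217877057], [-0.000345896815926112, 6.027134397994347e-05, -0.999999938361377]] [ 0.3582  0.4223  0.283   0.0003 -1.4316 -2.0308] 0.5731642670319413
```

View pics/w2.png

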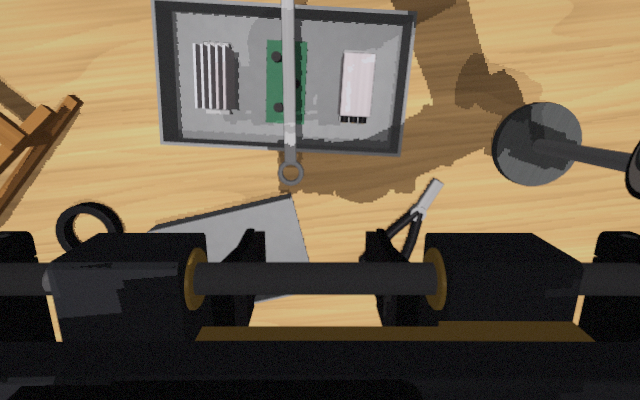

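View pics/w2a.png

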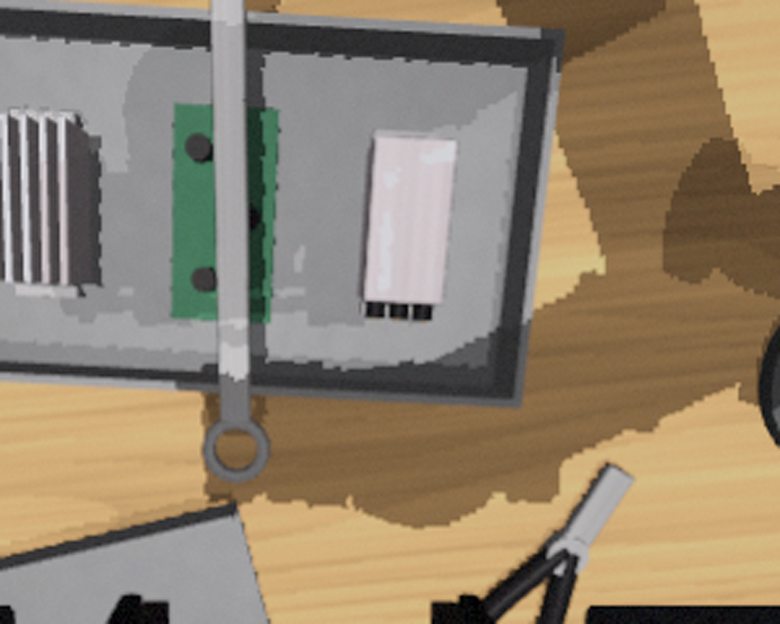

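```bash
python3 - <<'E'
from h import *
import pickle
np.set_printoptions(precision=4,suppress=True)
m,s=pickle.load(open("pics/w2.pkl","rb"))
a=lambda p:(np.array(p)+.5)/2.6+[200,0]-.5
e=onz(m,a([(237,448),(228,10),(235,360)]),.060);print(e)
d=e[0]-e[1];d/=np.linalg.norm(d);print("yaw",np.degrees(np.arctan2(d[1],d[0])),"center",e[0]-.105*d)
q=onz(m,a([(373,134),(457,138),(442,304),(364,301)]),.052);print(q,q.mean(0));dx=(q[2]+q[3]-q[0]-q[1]);print(np.degrees(np.arctan2(dx[1],dx[0])),np.linalg.norm(dx)/2,np.linalg.norm(q[1]-q[0]))
c=onz(m,a([(565,32),(520,405)]),.052);print(c,np.degrees(np.arctan2(*(c[1]-c[0])[[1,0]])))
E
```

```text
[[0.6715 0.0479 0.06  ]
 [0.4899 0.0664 0.06  ]
 [0.6312 0.0519 0.06  ]]
yaw -5.831368770742312 center [0.5671 0.0586 0.06  ]
[[0.5421 0.1225 0.052 ]
 [0.5475 0.1585 0.052 ]
 [0.6167 0.1478 0.052 ]
 [0.6117 0.1127 0.052 ]] [0.5795 0.1354 0.052 ]
-8.404412540208268 0.0701973100460144 0.03642369776851029
[[0.5109 0.2059 0.052 ]
 [0.6664 0.1811 0.052 ]] -9.051028660462682
```

carry_out([
  [[0, 0, 0], [-0.006, -0.019, 0.042], 0.05],
  [[0, 0, 0], [-0.006, -0.019, 0.042], 0.05],
  [[0, 0, 0], [-0.006, -0.019, 0.042], 0.05],
  [[0, 0, 0], [-0.006, -0.019, 0.042], 0.05],
  [[0, 0, 0], [-0.006, -0.019, 0.042], 0.05],
  [[0, 0, 0], [0, 0, 0.0155], 0.05],
  [[0, 0, 0], [0, 0, 0.0155], 0.05],
  [[0, 0, 0], [0, 0, 0.0155], 0.05],
  [[0, 0, 0], [0, 0, 0.0155], 0.05],
  [[0, 0, 0], [0, 0, 0], 0.05],
  [[0, 0, 0], [0, 0, 0], 0.05],
])

```text
time: 5.75
position: [0.5676, 0.0591, 0.0608]
orientation: [[0.1, 0.995, 0.001], [0.995, -0.1, 0.0], [0.0, 0.001, -1.0]]
force: [-0.3, -0.8, -0.9]
finger_gap: 0.57
```

```bash
python3 snap.py w3
```

```text
5.75 [0.5676 0.0591 0.0608] [[0.10029520542373052, 0.9949573771605799, 0.0008303028069324057], [0.9949577133302259, -0.10029528941797904, 6.004374932816232e-05], [0.00014301643167232328, 0.0008200940819838467, -0.9999996534959386]] [ 0.3877  0.4897 -0.3495  0.0004 -0.7309 -2.0592] 0.5695130895892676
```

View pics/w3.png

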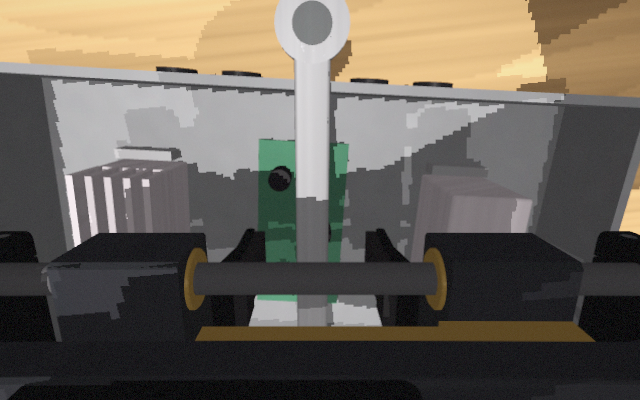

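The handle is centred between the fingers at about column 313, so I'll close and lift.

carry_out([
  [[0, 0, 0], [0, 0, 0], 0],
  [[0, 0, 0], [0, 0, 0], 0],
  [[0, 0, 0], [0, 0, 0], 0],
  [[0, 0, 0], [0, 0, 0], 0],
  [[0, 0, 0], [0, 0, 0], 0],
  [[0, 0, 0], [0, 0, 0], 0],
  [[0, 0, 0], [0, 0, -0.01], 0],
  [[0, 0, 0], [0, 0, -0.02], 0],
  [[0, 0, 0], [0, 0, -0.04], 0],
  [[0, 0, 0], [0, 0, -0.04], 0],
  [[0, 0, 0], [0, 0, -0.04], 0],
  [[0, 0, 0], [0, 0, -0.04], 0],
  [[0, 0, 0], [0, 0, 0], 0],
  [[0, 0, 0], [0, 0, 0], 0],
])

```text
time: 7.55
position: [0.5661, 0.0588, 0.2498]
orientation: [[0.101, 0.995, -0.002], [0.995, -0.101, 0.0], [0.0, -0.002, -1.0]]
force: [0.6, -0.7, -1.7]
finger_gap: 0.157
```

```bash
python3 snap.py w4
```

```text
7.55 [0.5661 0.0588 0.2498] [[0.10108432284414544, 0.9948762409385521, -0.0017957981837510816], [0.9948778558900461, -0.10108396271951672, 0.00029041443506419324], [0.00010740002481285898, -0.0018159561931742044, -0.9999983453828005]] [ 0.3876  0.2871 -0.1225 -0.001  -1.1628 -2.0592] 0.15704822302166543
```

View pics/w4.png

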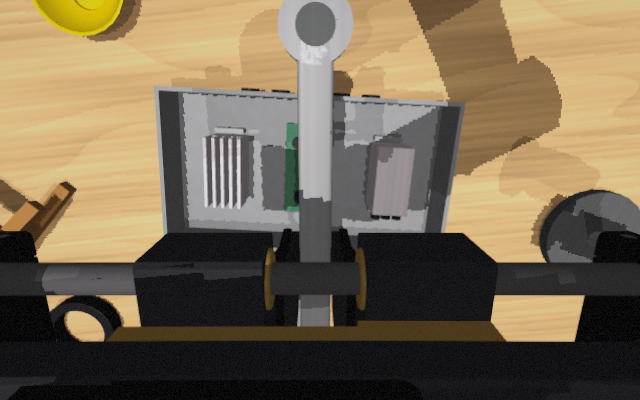

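```bash
python3 - <<'E'
from h import *
import pickle
np.set_printoptions(precision=4,suppress=True)
for n,p in (("w3",(312,22)),("w4",(315.3,23))):
    m,s=pickle.load(open(f"pics/{n}.pkl","rb"));R=s['orientation']
    o,v=ray(m,[p]);o=R.T@(o-s['position']);v=R.T@v[0]
    for z in (.001,): print(n,o+v*(z-o[2])/v[2])
    hh=(300,330) if n=="w4" else (296.5,329)
    for u in hh:
        o2,v=ray(m,[(u,150)]);v=R.T@v[0];print(o+v*(.001-o[2])/v[2])
E
```

```text
w3 [-0.0009 -0.0996  0.001 ]
[-0.0074 -0.0524  0.001 ]
[ 0.0058 -0.0524  0.001 ]
w4 [ 0.0003 -0.0993  0.001 ]
[-0.006  -0.0524  0.001 ]
[ 0.0062 -0.0523  0.001 ]
```

```bash
cat > plan.py <<'E'
from h import *
from rig import r
np.set_printoptions(precision=4,suppress=True)
A=np.load("rack.npy");Rk=A[:,:3];foot=A[:,3]
Rt=np.c_[Rk[:,1],Rk[:,0],-Rk[:,2]]
s=r.observe()
rv=Rot.from_matrix(s['orientation'].T@Rt).as_rotvec(degrees=True); print("rotvec",rv)
for h in (.07,.004):
    P=foot+(h+.005)*Rk[:,2]-.1045*Rk[:,0]
    print(h,P,"delta in target tool axes",Rt.T@(P-s['position']))
E
python3 plan.py; python3 - <<'E'
from h import *
from rig import r
A=np.load("rack.npy");Rk=A[:,:3];Rt=np.c_[Rk[:,1],Rk[:,0],-Rk[:,2]]
R=r.observe()['orientation']@Rot.from_euler('ZX',[42.7,-15],degrees=True).as_matrix()
print(np.degrees(Rot.from_matrix(R.T@Rt).as_rotvec()))
E
```

```text
rotvec [-14.444   -5.4929  42.4769]
0.07 [ 0.5667 -0.3358  0.1499] delta in target tool axes [-0.2608  0.2602  0.1724]
0.004 [ 0.578  -0.3486  0.0861] delta in target tool axes [-0.2608  0.2602  0.2384]
[-0.09857351  0.13397557  0.04675674]
```

carry_out([
  [[0, 0, 8.54], [0, 0, 0], 0],
  [[0, 0, 8.54], [0, 0, 0], 0],
  [[0, 0, 8.54], [0, 0, 0], 0],
  [[0, 0, 8.54], [0, 0, 0], 0],
  [[0, 0, 8.54], [0, 0, 0], 0],
  [[-7.5, 0, 0], [0, 0, 0], 0],
  [[-7.5, 0, 0], [0, 0, 0], 0],
  [[0, 0, 0], [-0.0326, 0.0325, 0.0215], 0],
  [[0, 0, 0], [-0.0326, 0.0325, 0.0215], 0],
  [[0, 0, 0], [-0.0326, 0.0325, 0.0215], 0],
  [[0, 0, 0], [-0.0326, 0.0325, 0.0215], 0],
  [[0, 0, 0], [-0.0326, 0.0325, 0.0215], 0],
  [[0, 0, 0], [-0.0326, 0.0325, 0.0215], 0],
  [[0, 0, 0], [-0.0326, 0.0325, 0.0215], 0],
  [[0, 0, 0], [-0.0326, 0.0325, 0.0215], 0],
  [[0, 0, 0], [0, 0, 0], 0],
  [[0, 0, 0], [0, 0, 0], 0],
  [[0, 0, 0], [0, 0, 0], 0],
])

```text
time: 9.85
position: [0.568, -0.3345, 0.1515]
orientation: [[0.748, 0.642, 0.171], [0.664, -0.722, -0.193], [-0.0, 0.258, -0.966]]
force: [-0.2, -0.4, -1.6]
finger_gap: 0.154
```

```bash
python3 plan.py; python3 snap.py w5;  python3 - <<'E'
from h import *
from rig import r
t=r.get_image("top");s=r.get_image("scene");cv2.imwrite("pics/t5.png",t);cv2.imwrite("pics/s5.png",s)
crop(t,380,140,500,250,6,"pics/t5a.png");crop(s,170,110,290,220,6,"pics/s5a.png")
st=r.observe();R=st['orientation'];e=st['position']+R@[0,.1045,.005]
A=np.load("rack.npy")
print("eye",e); 
for n in("top","scene"): 
  m=r.camera_model(n); print(proj(m,[e,A[:,3]+.024*A[:,2],A[:,3]]))
E
```

```text
rotvec [-0.0503 -0.0103  0.1286]
0.07 [ 0.5667 -0.3358  0.1499] delta in target tool axes [-0.0018 -0.0003  0.0016]
0.004 [ 0.578  -0.3486  0.0861] delta in target tool axes [-0.0018 -0.0003  0.0676]
9.85 [ 0.568  -0.3345  0.1515] [[0.747575670964839, 0.6417743965704347, 0.17104455585643513], [0.6641765210617573, -0.7222027659135306, -0.19311321492105918], [-0.0004062656417706418, 0.25797051927206843, -0.9661527033211301]] [-0.2284  0.4153 -0.3132  0.2517 -0.6432 -2.3736] 0.1540768691062243
eye [ 0.63619938 -0.41096195  0.17429623]
[[439.47194574 179.57200115]
 [437.50969433 180.23363678]
 [436.4184326  180.1965787 ]]
[[198.27209521 157.45648049]
 [198.37063477 167.56430437]
 [198.26266847 172.63195307]]
```

View pics/t5a.png

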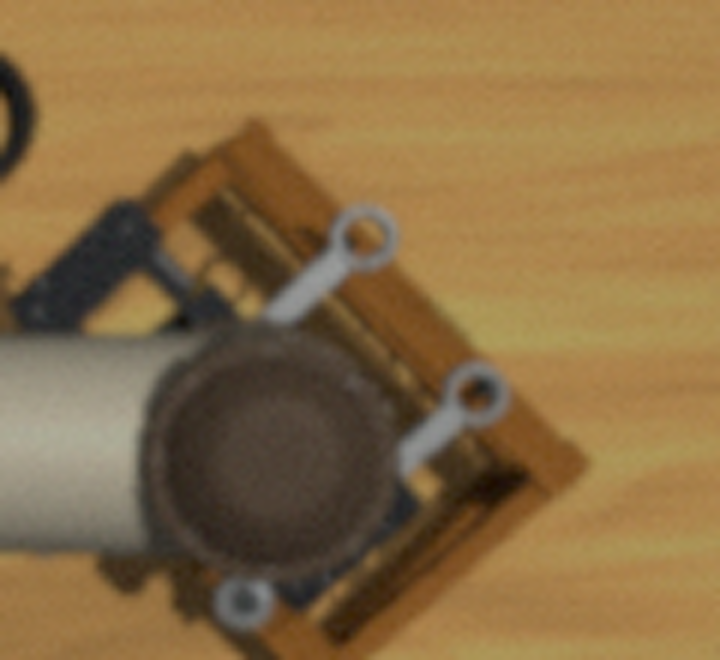

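View pics/s5a.png

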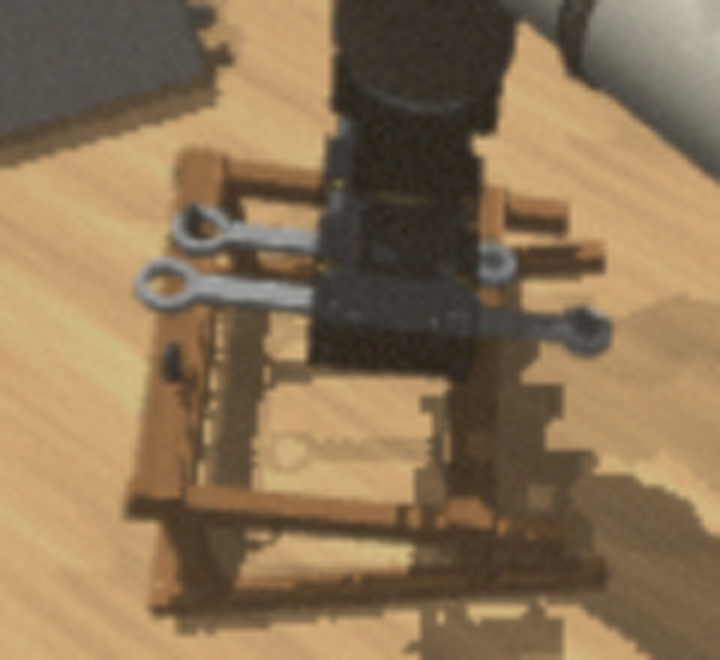

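View pics/w5.png

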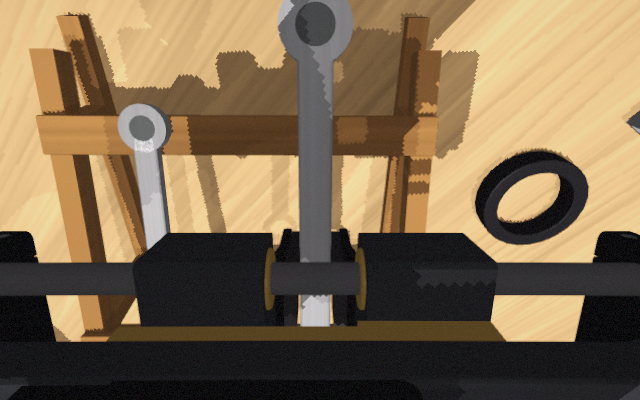

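```bash
python3 - <<'E'
from h import *
from rig import r
np.set_printoptions(precision=4,suppress=True)
T=r.camera_model("top");S=r.camera_model("scene")
im=cv2.imread("pics/t5.png");crop(im,425,165,455,195,20,"pics/t5b.png")
im=cv2.imread("pics/t5.png")
s=cv2.imread("pics/s5.png");crop(s,185,145,215,180,18,"pics/s5b.png")
t0=cv2.imread("pics/top0.png");crop(t0,420,165,450,195,20,"pics/t0b.png")
s0=cv2.imread("pics/scene0.png");crop(s0,185,155,215,185,20,"pics/s0b.png")
E
```

```text
(no output)
```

View pics/t5b.png

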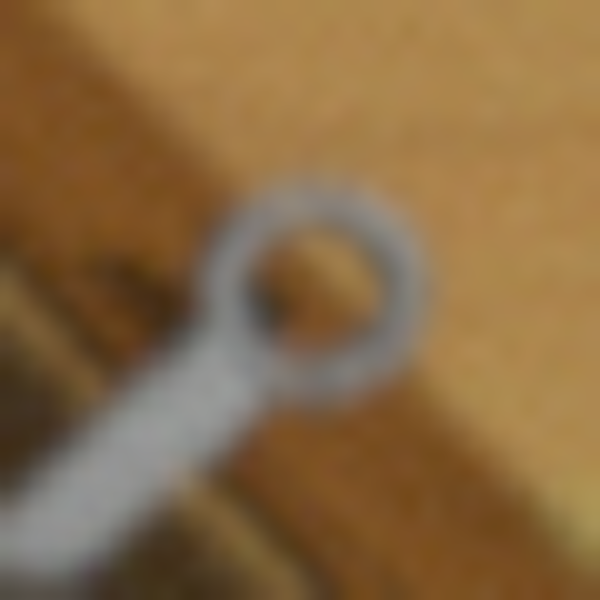

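View pics/s5b.png

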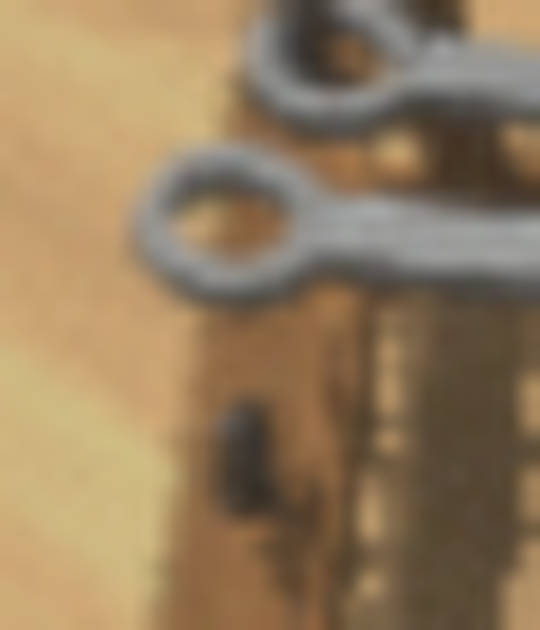

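View pics/t0b.png

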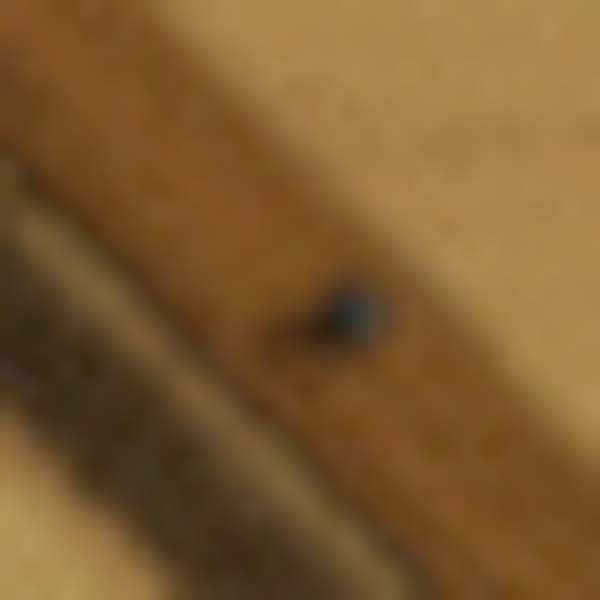

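View pics/s0b.png

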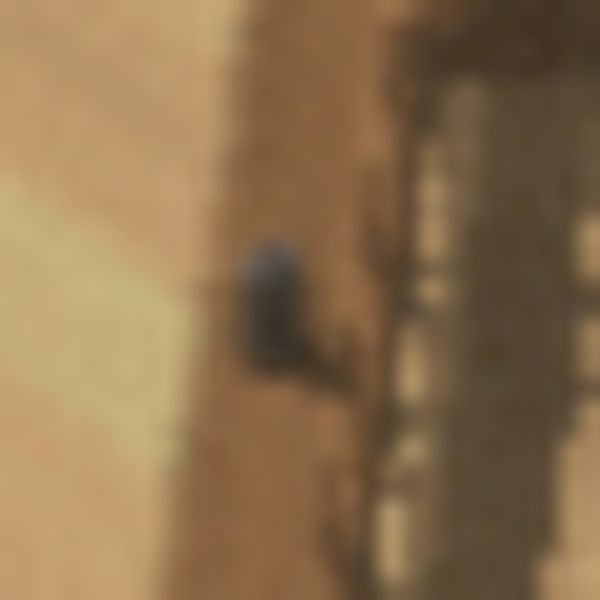

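```bash
python3 - <<'E'
from h import *
from rig import r
np.set_printoptions(precision=4,suppress=True)
T=r.camera_model("top");S=r.camera_model("scene")
A=np.load("rack.npy")
s=r.observe();e0=s['position']+s['orientation']@[0,.1045,.005]
E_,re=tri([T,S],[(440.4,179.2),(197.2,157.0)])
P,rp=tri([T,S],[(437.4,180.0),(198.1,167.5)])
print(E_,re,P,rp)
print("eye-tip rack frame (tri)",A[:,:3].T@(E_-P)," (kin)",A[:,:3].T@(e0-A[:,3]-.024*A[:,2]))
print("eye tri-kin",A[:,:3].T@(E_-e0),"tip tri-fit",A[:,:3].T@(P-A[:,3]-.024*A[:,2]))
E
```

```text
[ 0.6372 -0.4136  0.1754] [array([ 0.0835, -0.0719]), array([0.1064, 0.0207])] [ 0.643  -0.4208  0.1288] [array([ 0.0763, -0.0656]), array([0.0985, 0.0182])]
eye-tip rack frame (tri) [0.0031 0.0005 0.0473]  (kin) [0.0007 0.0023 0.0481]
eye tri-kin [ 0.0028 -0.001   0.0003] tip tri-fit [0.0004 0.0008 0.0011]
```

carry_out([
  [[0, 0, 0], [-0.0013, -0.0018, 0.015], 0],
  [[0, 0, 0], [0, 0, 0.015], 0],
  [[0, 0, 0], [0, 0, 0.01], 0],
  [[0, 0, 0], [0, 0, 0], 0],
  [[0, 0, 0], [0, 0, 0], 0],
  [[0, 0, 0], [0, 0, 0], 0],
])

```text
time: 10.75
position: [0.573, -0.3429, 0.1132]
orientation: [[0.749, 0.64, 0.172], [0.663, -0.723, -0.194], [0.001, 0.259, -0.966]]
force: [-0.3, -0.5, -1.9]
finger_gap: 0.156
```

```bash
python3 plan.py;  python3 - <<'E'
from h import *
from rig import r
t=r.get_image("top");s=r.get_image("scene");cv2.imwrite("pics/t6.png",t);cv2.imwrite("pics/s6.png",s)
crop(t,425,165,455,195,20,"pics/t6b.png");crop(s,185,145,215,180,18,"pics/s6b.png")
E
```

```text
rotvec [ 0.0325 -0.043   0.0339]
0.07 [ 0.5667 -0.3358  0.1499] delta in target tool axes [ 0.      0.0003 -0.0379]
0.004 [ 0.578  -0.3486  0.0861] delta in target tool axes [0.     0.0003 0.0281]
```

View pics/t6b.png

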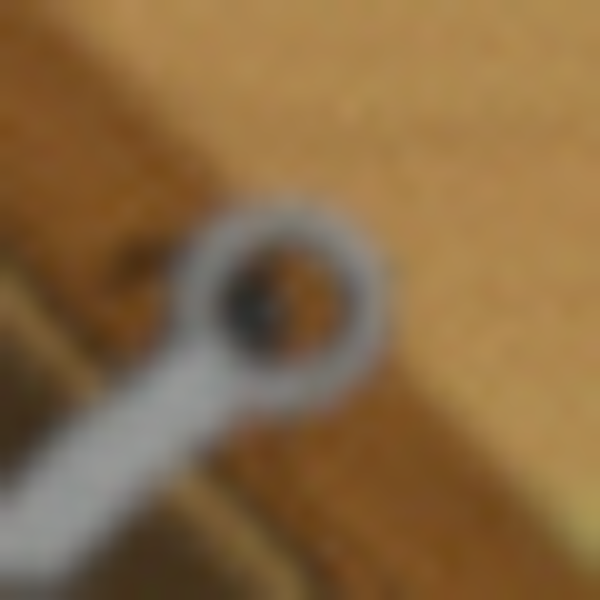

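View pics/s6b.png

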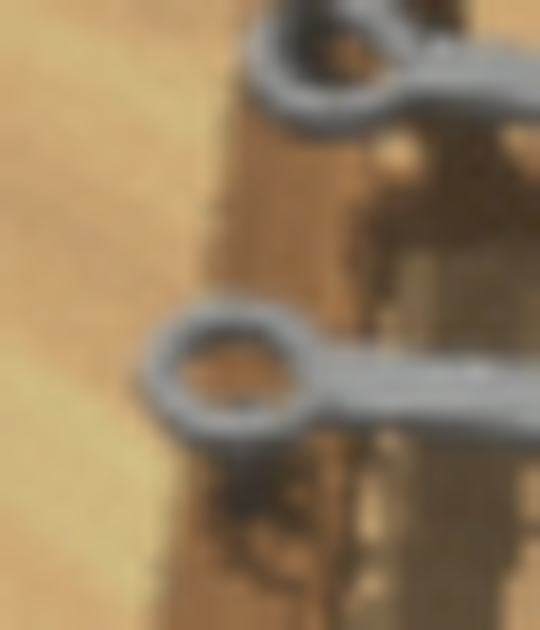

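```bash
python3 - <<'E'
from h import *
from rig import r
np.set_printoptions(precision=4,suppress=True)
T=r.camera_model("top");S=r.camera_model("scene")
A=np.load("rack.npy")
E_,re=tri([T,S],[(286.5/20+424.5,306/20+164.5),(231/18+184.5,370/18+144.5)])
P,rp=tri([T,S],[(437.4,180.0),(198.1,167.4)])
B,rb=tri([T,S],[(317/20+419.5,330/20+164.5),(198.1,172.6)])
print(B,rb,re)
print("eye-tip rack frame (tri)",A[:,:3].T@(E_-P))
E
```

```text
[ 0.6455 -0.4244  0.1043] [array([ 0.5649, -0.4902]), array([0.7371, 0.1285])] [array([ 0.0796, -0.0685]), array([0.1024, 0.0192])]
eye-tip rack frame (tri) [ 0.0025 -0.0016  0.0086]
```

carry_out([
  [[0, 0, 0], [0.0008, -0.0018, 0.006], 0],
  [[0, 0, 0], [0, 0, 0.008], 0],
  [[0, 0, 0], [0, 0, 0], 0],
  [[0, 0, 0], [0, 0, 0], 0],
])

```text
time: 11.35
position: [0.5745, -0.3438, 0.0984]
orientation: [[0.749, 0.641, 0.171], [0.663, -0.723, -0.193], [-0.0, 0.258, -0.966]]
force: [-0.1, 0.6, -2.1]
finger_gap: 0.156
```

carry_out([
  [[0, 0, 0], [0, 0, 0.006], 0],
  [[0, 0, 0], [0, 0, 0.005], 0],
  [[0, 0, 0], [0, 0, 0.001], 0],
  [[0, 0, 0], [0, 0, 0], 0],
])

```text
time: 11.85
position: [0.5765, -0.3461, 0.0868]
orientation: [[0.749, 0.641, 0.171], [0.663, -0.723, -0.193], [-0.0, 0.258, -0.966]]
force: [-0.6, -0.0, -1.3]
finger_gap: 0.152
```

```bash
python3 plan.py;  python3 - <<'E'
from h import *
from rig import r
t=r.get_image("top");s=r.get_image("scene");cv2.imwrite("pics/t7.png",t);cv2.imwrite("pics/s7.png",s)
crop(t,425,165,455,195,20,"pics/t7b.png");crop(s,170,110,290,220,6,"pics/s7b.png")
E
```

```text
rotvec [-0.0377  0.0045  0.045 ]
0.07 [ 0.5667 -0.3358  0.1499] delta in target tool axes [-0.0005  0.0026 -0.0646]
0.004 [ 0.578  -0.3486  0.0861] delta in target tool axes [-0.0005  0.0026  0.0014]
```

View pics/t7b.png

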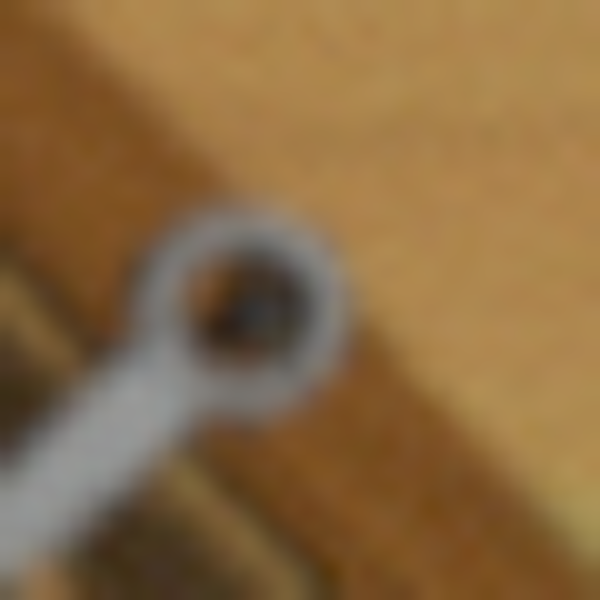

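View pics/s7b.png

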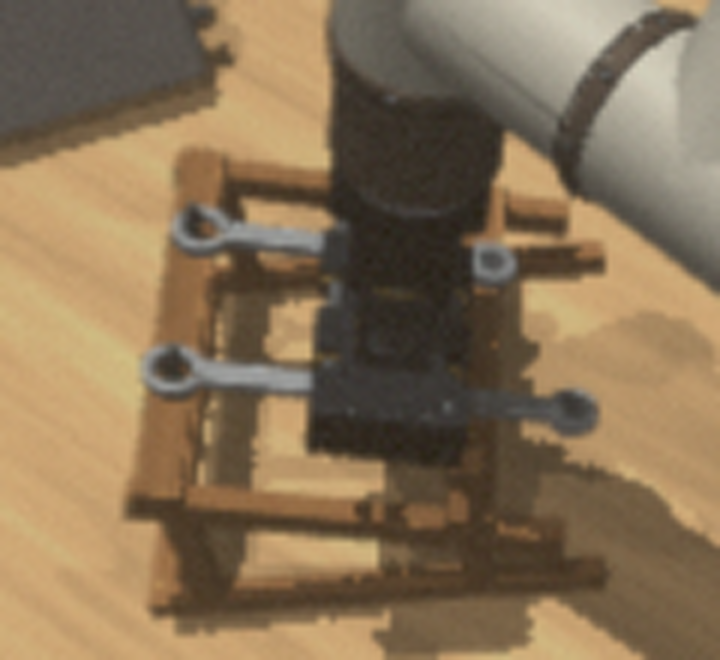

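The peg is inside the eye. I'll seat the last bit and release.

carry_out([
  [[0, 0, 0], [0, 0.0005, 0.0012], 0],
  [[0, 0, 0], [0, 0, 0], 0],
  [[0, 0, 0], [0, 0, 0], 0.02],
  [[0, 0, 0], [0, 0, 0], 0.035],
  [[0, 0, 0], [0, 0, 0], 0.035],
  [[0, 0, 0], [0, 0, 0], 0.035],
  [[0, 0, 0], [0, 0, 0], 0.035],
])

```text
time: 12.82
position: [0.5771, -0.3466, 0.086]
orientation: [[0.749, 0.641, 0.171], [0.663, -0.723, -0.194], [0.0, 0.259, -0.966]]
force: [-0.3, 0.6, 0.2]
finger_gap: 0.4
```

carry_out([
  [[0, 0, 0], [0, 0, -0.01], 0.035],
  [[0, 0, 0], [0, 0, -0.02], 0.035],
  [[0, 0, 0], [0, 0, -0.04], 0.035],
  [[0, 0, 0], [0, 0, -0.05], 0.035],
  [[0, 0, 0], [0, 0, -0.05], 0.06],
  [[0, 0, 0], [0, 0, -0.03], 0.06],
  [[0, 0, 0], [0, 0, 0], 0.06],
])

```text
time: 13.7
position: [0.5437, -0.3078, 0.2835]
orientation: [[0.748, 0.639, 0.179], [0.664, -0.722, -0.195], [0.004, 0.264, -0.964]]
force: [0.5, 0.5, -0.0]
finger_gap: 0.642
```

```bash
python3 snap.py w8;  python3 - <<'E'
from h import *
from rig import r
t=r.get_image("top");s=r.get_image("scene");cv2.imwrite("pics/t8.png",t);cv2.imwrite("pics/s8.png",s)
crop(t,400,155,480,255,6,"pics/t8b.png");crop(s,170,110,290,220,6,"pics/s8b.png")
E
```

```text
13.7 [ 0.5437 -0.3078  0.2835] [[0.7479092213217619, 0.6392853301060473, 0.17873461716488448], [0.6637865601200214, -0.7220488877180414, -0.1950200152527134], [0.00438169669249755, 0.2644989044520626, -0.9643760315757302]] [-0.1864  0.2431 -0.1971  0.2    -0.9241 -2.3342] 0.6422328246173881
```

View pics/w8.png

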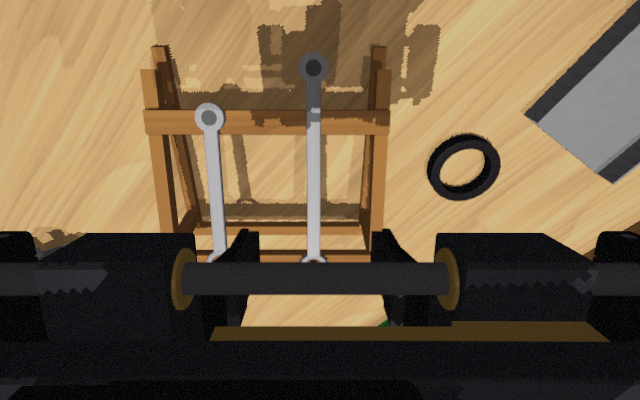

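View pics/s8b.png

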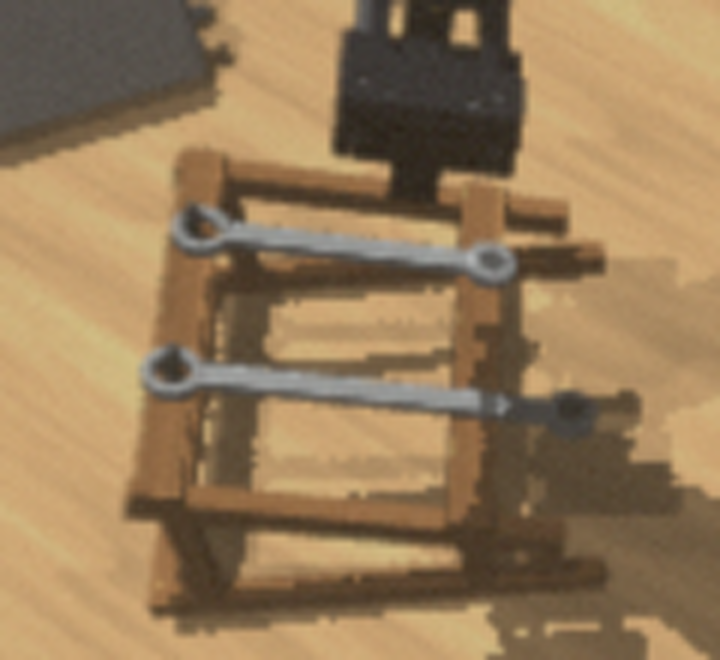

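The spanner hangs on the free peg, lying on both rails. Next I'll look at the camera head from the front.

carry_out([
  [[7.5, 0, 0], [0, 0, 0], 0.06],
  [[7.5, 0, 0], [0, 0, 0], 0.06],
  [[0, 0, -10.1], [0, 0, 0], 0.06],
  [[0, 0, -10.1], [0, 0, 0], 0.06],
  [[0, 0, -10.1], [0, 0, 0], 0.06],
  [[0, 0, -10.1], [0, 0, 0], 0.06],
  [[0, 0, -10.1], [0, 0, 0], 0.06],
  [[0, 0, -10.1], [0, 0, 0], 0.06],
  [[0, 0, -10.1], [0, 0, 0], 0.06],
  [[0, 0, -10.1], [0, 0, 0], 0.06],
  [[0, 0, -10.1], [0, 0, 0], 0.06],
  [[0, 0, -10.1], [0, 0, 0], 0.06],
  [[0, 0, -10.1], [0, 0, 0], 0.06],
])

```text
time: 15.48
position: [0.5424, -0.3079, 0.2769]
orientation: [[-0.891, 0.455, -0.004], [0.455, 0.891, 0.002], [0.004, -0.0, -1.0]]
force: [-0.5, 1.7, -0.3]
finger_gap: 0.69
```

carry_out([
  [[0, 0, 0], [0.0205, 0.0459, -0.0103], 0.06],
  [[0, 0, 0], [0.0205, 0.0459, -0.0103], 0.06],
  [[0, 0, 0], [0.0205, 0.0459, -0.0103], 0.06],
  [[0, 0, 0], [0.0205, 0.0459, -0.0103], 0.06],
  [[0, 0, 0], [0.0205, 0.0459, -0.0103], 0.06],
  [[0, 0, 0], [0.0205, 0.0459, -0.0103], 0.06],
  [[0, 0, 0], [0.0205, 0.0459, -0.0103], 0.06],
  [[0, 0, 0], [0.0205, 0.0459, -0.0103], 0.06],
  [[0, 0, 0], [0.0205, 0.0459, -0.0103], 0.06],
  [[-10, 0, 0], [0, 0, 0], 0.06],
  [[-10, 0, 0], [0, 0, 0], 0.06],
  [[-10, 0, 0], [0, 0, 0], 0.06],
  [[-10, 0, 0], [0, 0, 0], 0.06],
  [[-10, 0, 0], [0, 0, 0], 0.06],
  [[0, 0, 0], [0, 0, 0], 0.06],
  [[0, 0, 0], [0, 0, 0], 0.06],
])

```text
time: 17.48
position: [0.5693, 0.1432, 0.3712]
orientation: [[-0.888, 0.297, 0.351], [0.46, 0.573, 0.679], [0.001, 0.764, -0.645]]
force: [-0.6, 0.0, -0.4]
finger_gap: 0.687
```

```bash
python3 snap.py w9
```

```text
17.475 [0.5693 0.1432 0.3712] [[-0.8879762101528894, 0.2972864047380477, 0.35088323379785086], [0.459888785320538, 0.572777583042635, 0.6785485579531044], [0.0007452106491484018, 0.7639022410765418, -0.6453315510180215]] [ 0.1273  0.0979 -0.026  -0.8197 -1.0349 -0.3199] 0.6873609464820202
```

View pics/w9.png

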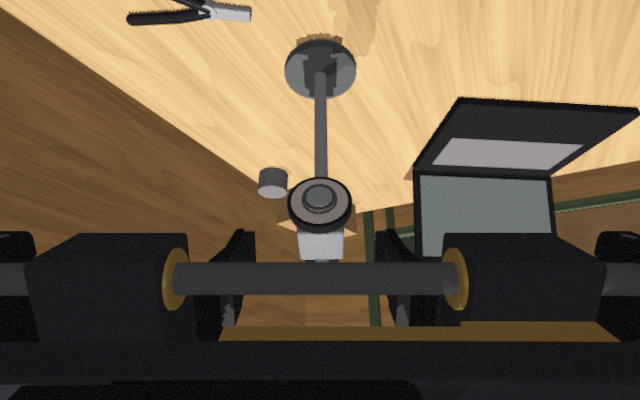

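```bash
python3 - <<'E'
from h import *
im=cv2.imread("pics/w9.png")
crop(im,270,30,370,270,2.5,"pics/w9b.png"); crop(im,275,165,365,265,6,"pics/w9a.png")
E
```

```text
(no output)
```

View pics/w9a.png

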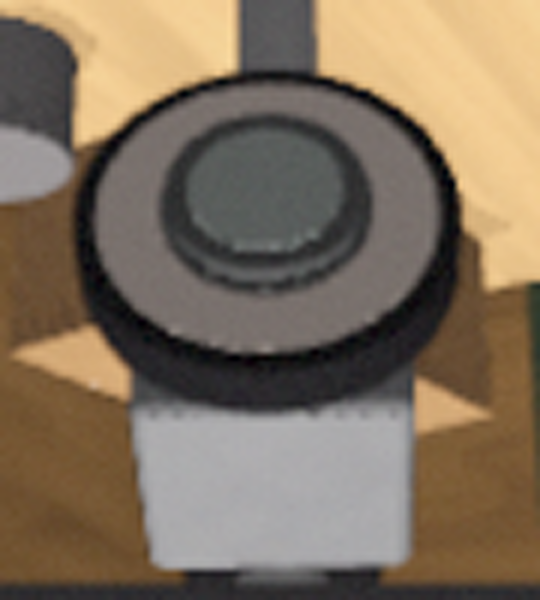

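View pics/w9b.png

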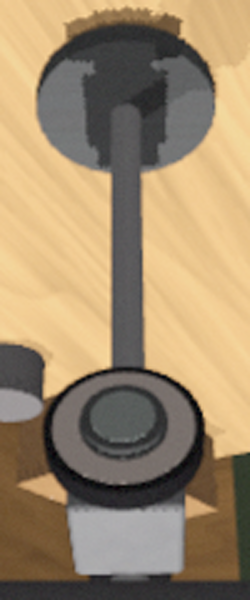

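```bash
python3 - <<'E'
from h import *
import pickle
from rig import r
np.set_printoptions(precision=4,suppress=True)
m,s=pickle.load(open("pics/w9.pkl","rb"))
a=lambda p:(np.array(p)+.5)/6+[275,165]-.5
b=lambda p:(np.array(p)+.5)/2.5+[270,30]-.5
L=onz(m,a([(266,187)]),.26)[0];print("lens",L)
print("base top rim",onz(m,b([(127,97)]),.012),onz(m,b([(125,110)]),.012))
cam=-m['R'].T@m['t'];print(cam, "cam->lens yaw",np.degrees(np.arctan2(*(L-cam)[[1,0]])))
base=np.array([.679,.367]);d=base-L[:2];print(np.degrees(np.arctan2(d[1],d[0])),np.linalg.norm(d))
# silhouettes of lamp cyl from scene/top
T=r.camera_model("top");S=r.camera_model("scene")
t=lambda a:np.array(a)/7+[130,140]-.4
q=lambda a:np.array(a)/5+[370,250]-.4
for n,p,k in [("front -y",(320,185),(232,205)),("front +y",(265,292),(325,152)),("back +y",(122,225),(418,245)),("back -y",(178,112),(325,303))]: print(n,*tri([T,S],[t(p),q(k)]))
# box edges in w9: top face corners pixels
print(ray(m,a([(133,415),(412,405),(158,565),(412,565)]))[1])
E
```

```text
lens [0.6406 0.2885 0.26  ]
base top rim [[0.6728 0.3606 0.012 ]] [[0.6786 0.3695 0.012 ]]
[0.499  0.0072 0.4073] cam->lens yaw 63.29070312240614
63.922493167784 0.08739628048272825
front -y [0.6705 0.3027 0.2811] [array([ 0.1177, -0.0595]), array([0.1696, 0.004 ])]
front +y [0.6301 0.3213 0.285 ] [array([-0.1236,  0.0594]), array([-0.1731, -0.002 ])]
back +y [0.6528 0.3678 0.3018] [array([-0.2294,  0.1001]), array([-0.3295, -0.0064])]
back -y [0.6941 0.3496 0.2999] [array([-0.3549,  0.1622]), array([-0.5244, -0.0177])]
[[ 0.4816  0.8149 -0.3227]
 [ 0.3625  0.873  -0.3264]
 [ 0.4804  0.839  -0.2556]
 [ 0.3734  0.892  -0.2549]]
```

carry_out([
  [[10, 0, 0], [0, 0, 0], 0.06],
  [[10, 0, 0], [0, 0, 0], 0.06],
  [[10, 0, 0], [0, 0, 0], 0.06],
  [[10, 0, 0], [0, 0, 0], 0.06],
  [[10, 0, 0], [0, 0, 0], 0.06],
  [[0, 0, 10.15], [0, 0, 0], 0.06],
  [[0, 0, 10.15], [0, 0, 0], 0.06],
  [[0, 0, 10.15], [0, 0, 0], 0.06],
  [[0, 0, 10.15], [0, 0, 0], 0.06],
  [[0, 0, 10.15], [0, 0, 0], 0.06],
  [[0, 0, 10.15], [0, 0, 0], 0.06],
  [[0, 0, 10.15], [0, 0, 0], 0.06],
  [[0, 0, 0], [-0.003, 0.0055, 0.05], 0.06],
  [[0, 0, 0], [-0.003, 0.0055, 0.05], 0.06],
  [[0, 0, 0], [0, 0, 0.03], 0.06],
  [[0, 0, 0], [0, 0, 0], 0.06],
  [[0, 0, 0], [0, 0, 0], 0.06],
])

```text
time: 19.65
position: [0.58, 0.1375, 0.2439]
orientation: [[0.144, 0.99, 0.003], [0.99, -0.144, 0.0], [0.001, 0.003, -1.0]]
force: [0.8, -0.2, -0.2]
finger_gap: 0.69
```

```bash
python3 snap.py w10
```

```text
19.65 [0.58   0.1375 0.2439] [[0.14436387649241292, 0.9895198102713281, 0.0031010070425606232], [0.9895243757498331, -0.14436553869087487, 0.00031786065562837407], [0.0007622079678335565, 0.003022634461554624, -0.9999951413481595]] [ 0.5049  0.3346 -0.0701  0.0013 -1.1633 -2.221 ] 0.689940548126867
```

View pics/w10.png

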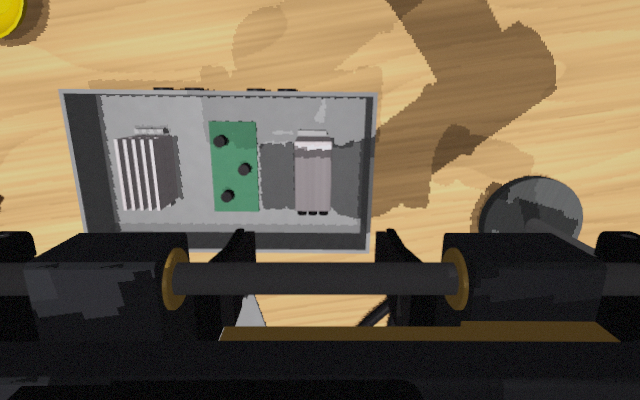

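Module visible at (313,175), well aligned. I'll refine with a crop.

```bash
python3 - <<'E'
from h import *
im=cv2.imread("pics/w10.png")
crop(im,270,110,370,230,6,"pics/w10a.png")
E
```

```text
(no output)
```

View pics/w10a.png

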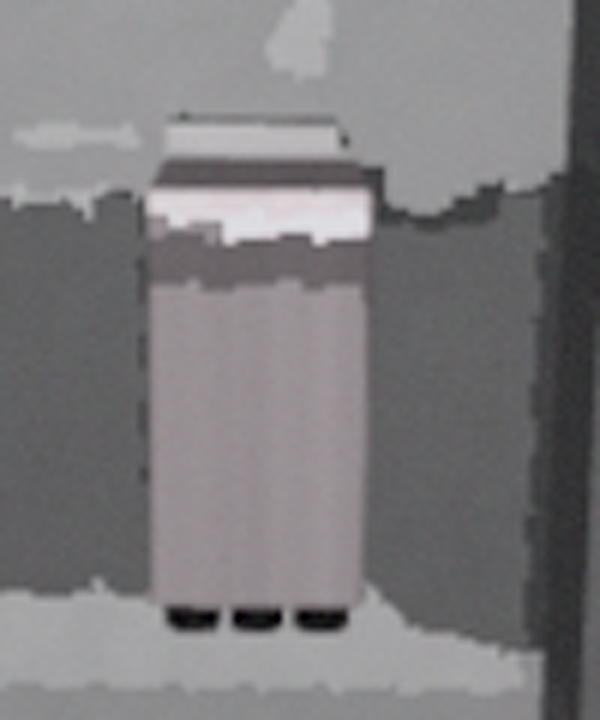

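```bash
python3 - <<'E'
from h import *
import pickle
np.set_printoptions(precision=4,suppress=True)
m,s=pickle.load(open("pics/w10.pkl","rb"))
a=lambda p:(np.array(p)+.5)/6+[270,110]-.5
q=onz(m,a([(147,187),(374,187),(363,606),(152,606)]),.052);c=q.mean(0)
R=s['orientation'];print(q,c);dx=(q[2]+q[3]-q[0]-q[1]);print(np.degrees(np.arctan2(dx[1],dx[0])),np.linalg.norm(dx)/2,np.linalg.norm(q[1]-q[0]))
print("tool delta",R.T@(np.r_[c[:2],.034]-s['position']), "tool yaw",np.degrees(np.arctan2(R[1,1],R[0,1])))
E
```

```text
[[0.5424 0.1233 0.052 ]
 [0.5477 0.1588 0.052 ]
 [0.6162 0.1477 0.052 ]
 [0.611  0.1129 0.052 ]] [0.5793 0.1357 0.052 ]
-8.889248393673054 0.0693810085928271 0.035835772552979914
tool delta [-0.0021 -0.001   0.2099] tool yaw -8.300578859697847
```

carry_out([
  [[0, 0, 0.5], [-0.002, -0.001, 0.03], 0.06],
  [[0, 0, 0], [0, 0, 0.05], 0.06],
  [[0, 0, 0], [0, 0, 0.05], 0.06],
  [[0, 0, 0], [0, 0, 0.03], 0.06],
  [[0, 0, 0], [0, 0, 0.02], 0.06],
  [[0, 0, 0], [0, 0, 0.015], 0.06],
  [[0, 0, 0], [0, 0, 0.01], 0.06],
  [[0, 0, 0], [0, 0, 0.004], 0.06],
  [[0, 0, 0], [0, 0, 0], 0.06],
  [[0, 0, 0], [0, 0, 0], 0.06],
])

```text
time: 20.95
position: [0.5779, 0.1346, 0.0337]
orientation: [[0.155, 0.988, 0.001], [0.988, -0.155, 0.001], [0.001, 0.001, -1.0]]
force: [-1.2, 0.1, -0.0]
finger_gap: 0.688
```

```bash
python3 snap.py w11
```

```text
20.95 [0.5779 0.1346 0.0337] [[0.15480786109265046, 0.9879441667823, 0.0009216641174620401], [0.9879441675391536, -0.15480859603450128, 0.0007876669316824834], [0.0009208524785626925, 0.0007886156563296118, -0.9999992650577595]] [ 0.5014  0.5571 -0.3111 -0.0004 -0.7014 -2.2273] 0.6875323169093728
```

View pics/w11.png

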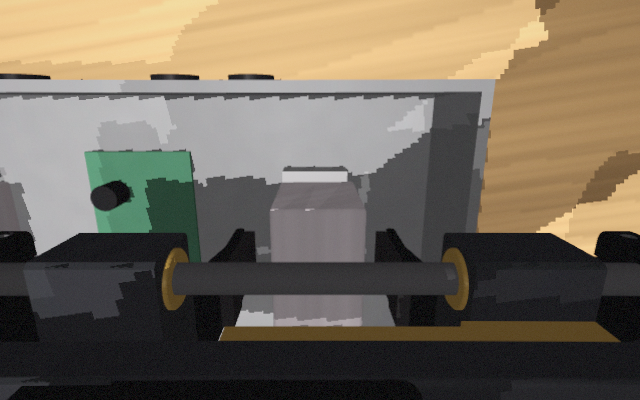

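carry_out([
  [[0, 0, 0], [0, 0, 0], 0],
  [[0, 0, 0], [0, 0, 0], 0],
  [[0, 0, 0], [0, 0, 0], 0],
  [[0, 0, 0], [0, 0, 0], 0],
  [[0, 0, 0], [0, 0, 0], 0],
  [[0, 0, 0], [0, 0, 0], 0],
  [[0, 0, 0], [0, 0, -0.005], 0],
  [[0, 0, 0], [0, 0, -0.015], 0],
  [[0, 0, 0], [0, 0, -0.04], 0],
  [[0, 0, 0], [0, 0, -0.05], 0],
  [[0, 0, 0], [0, 0, -0.05], 0],
  [[0, 0, 0], [0, 0, -0.03], 0],
  [[0, 0, 0], [0, 0, 0], 0],
  [[0, 0, 0], [0, 0, 0], 0],
])

```text
time: 22.75
position: [0.5763, 0.134, 0.2214]
orientation: [[0.156, 0.988, -0.003], [0.988, -0.156, -0.0], [-0.001, -0.003, -1.0]]
force: [0.1, -1.3, -3.2]
finger_gap: 0.413
```

```bash
python3 snap.py w12; cat > plan2.py <<'E'
from h import *
from rig import r
np.set_printoptions(precision=4,suppress=True)
L=np.array([.6406,.2885,.26]); H=Rot.from_euler('ZY',[64,-15],degrees=True).as_matrix()
C=L-.135*H[:,0]
Rt=np.c_[H[:,1],H[:,0],-H[:,2]]
P=C-Rt@[0,.0012,.0057]
s=r.observe()
print("target",P,"rot",Rot.from_matrix(s['orientation'].T@Rt).as_rotvec(degrees=True),"delta in target axes",Rt.T@(P-s['position']),"in tool",s['orientation'].T@(P-s['position']))
E
python3 plan2.py
```

```text
22.75 [0.5763 0.134  0.2214] [[0.1555377080880015, 0.9878239840642938, -0.0034348027712705013], [0.9878295997091967, -0.1555396637248508, -0.00030813427050492803], [-0.0008386304907215739, -0.0033450733484065315, -0.9999940535739169]] [ 0.5012  0.347  -0.109  -0.0015 -1.118  -2.2275] 0.4131734560813968
target [0.5823 0.1689 0.2303] rot [-13.1824   9.478  -72.5175] delta in target axes [ 0.0099  0.0354 -0.0002] in tool [ 0.0356  0.0005 -0.0095]
```

View pics/w12.png

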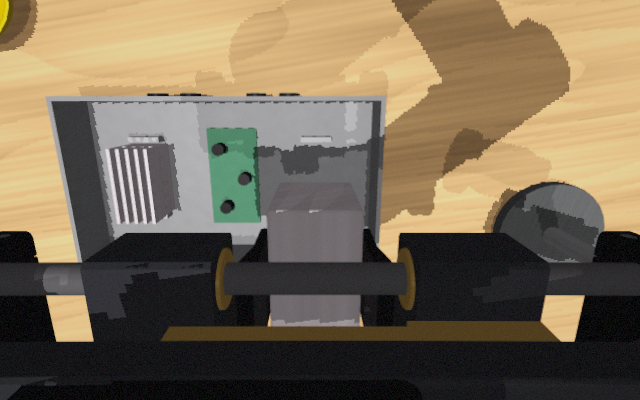

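carry_out([
  [[0, 0, -10.4], [0, 0, 0], 0],
  [[0, 0, -10.4], [0, 0, 0], 0],
  [[0, 0, -10.4], [0, 0, 0], 0],
  [[0, 0, -10.4], [0, 0, 0], 0],
  [[0, 0, -10.4], [0, 0, 0], 0],
  [[0, 0, -10.4], [0, 0, 0], 0],
  [[0, 0, -10.5], [0, 0, 0], 0],
  [[-7.5, 0, 0], [0, 0, 0], 0],
  [[-7.5, 0, 0], [0, 0, 0], 0],
  [[0, 0, 0], [0, 0, 0], 0],
  [[0, 0, 0], [0, 0, 0], 0],
  [[0, 0, 0], [0, 0, 0], 0],
])

```text
time: 24.3
position: [0.5775, 0.1348, 0.2221]
orientation: [[-0.899, 0.423, 0.111], [0.438, 0.869, 0.231], [0.001, 0.257, -0.966]]
force: [0.7, -0.4, -2.4]
finger_gap: 0.409
```

```bash
python3 plan2.py; python3 snap.py w13;python3 - <<'E'
from h import *
from rig import r
t=r.get_image("top");s=r.get_image("scene");cv2.imwrite("pics/t13.png",t);cv2.imwrite("pics/s13.png",s)
crop(s,330,180,470,310,5,"pics/s13b.png")
E
```

```text
target [0.5823 0.1689 0.2303] rot [-0.1157 -0.0818  0.0206] delta in target axes [0.0107 0.0337 0.0006] in tool [0.0107 0.0337 0.0006]
24.3 [0.5775 0.1348 0.2221] [[-0.8991065845603304, 0.4233381096903339, 0.11132023393827474], [0.4377278768255191, 0.8687945303530955, 0.23149593922651743], [0.0012866429499422615, 0.25686749290706096, -0.9664457748045466]] [ 0.4139  0.2833 -0.1474 -0.2068 -0.9511 -0.7627] 0.40916801747172493
```

View pics/s13b.png

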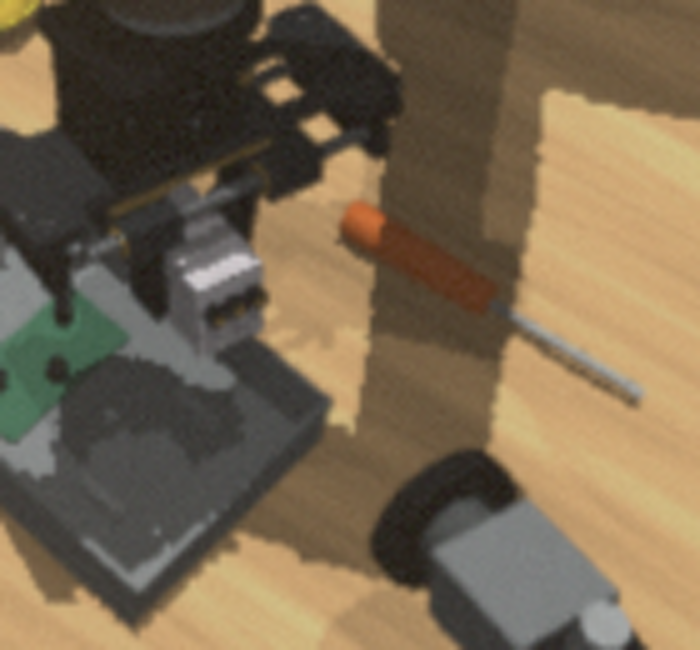

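View pics/t13.png

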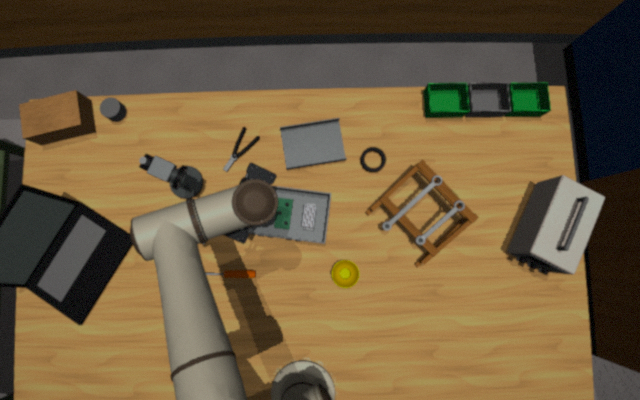

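View pics/w13.png

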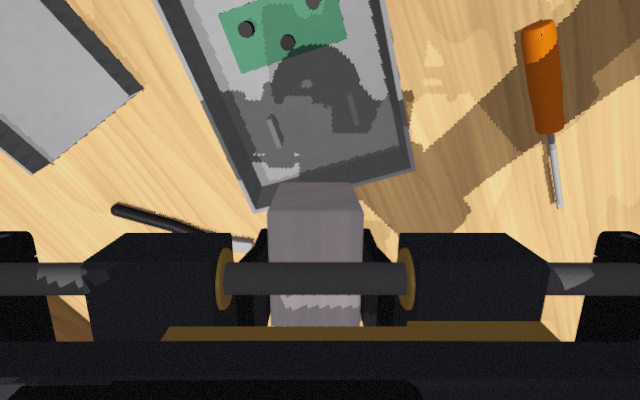

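carry_out([
  [[0, 0, 0], [0.005, 0.017, 0], 0],
  [[0, 0, 0], [0.0057, 0.0167, 0.0006], 0],
  [[0, 0, 0], [0, 0, 0], 0],
  [[0, 0, 0], [0, 0, 0], 0],
  [[0, 0, 0], [0, 0, 0], 0],
])

```text
time: 25.08
position: [0.5821, 0.1683, 0.231]
orientation: [[-0.899, 0.424, 0.113], [0.439, 0.868, 0.233], [0.001, 0.259, -0.966]]
force: [-0.1, 0.1, -1.7]
finger_gap: 0.415
```

```bash
python3 plan2.py; python3 - <<'E'
from h import *
from rig import r
s=r.get_image("scene");cv2.imwrite("pics/s14.png",s)
t=r.get_image("top");cv2.imwrite("pics/t14.png",t)
crop(s,350,215,460,305,7,"pics/s14b.png"); crop(t,130,130,280,240,5,"pics/t14b.png")
st=r.observe();Rm=st['orientation'];p=st['position']
H=np.c_[Rm[:,1],Rm[:,0],-Rm[:,2]];c=p+Rm@[0,.0012,.0057]
S=r.camera_model("scene");
pts=[c+H@np.array(q) for q in [(.035,.018,.024),(.035,-.018,.024),(.035,.018,-.024),(.035,-.018,-.024),(-.035,.018,.024),(-.035,-.018,.024)]]
print((proj(S,pts)-[350,215]+.5)*7-.5)
L=np.array([.6406,.2885,.26]);Hh=Rot.from_euler('ZY',[64,-15],degrees=True).as_matrix()
im=s.copy();im=cv2.resize(im[215:305,350:460],None,fx=7,fy=7,interpolation=cv2.INTER_CUBIC)
for x,rr,col in((0,.033,(0,0,255)),(.02,.033,(0,255,0))):
    th=np.linspace(0,2*np.pi,60)
    q=np.array([L+Hh@[x,rr*np.cos(a),rr*np.sin(a)] for a in th])
    cv2.polylines(im,[((proj(S,q)-[350,215]+.5)*7-.5).astype(int)],True,col,1)
for q in pts: cv2.circle(im,tuple(((proj(S,q)[0]-[350,215]+.5)*7-.5).astype(int)),3,(255,0,255),-1)
cv2.imwrite("pics/s14o.png",im)
E
```

```text
target [0.5823 0.1689 0.2303] rot [-0.0168 -0.029  -0.0333] delta in target axes [0.0002 0.0005 0.0009] in tool [0.0002 0.0005 0.0009]
[[315.21437204 170.13899042]
 [219.69183565 214.82163457]
 [314.24474251 269.9957321 ]
 [222.04996089 314.15792177]
 [196.33784211  43.21215876]
 [104.83637774  84.0994363 ]]
```

View pics/s14o.png

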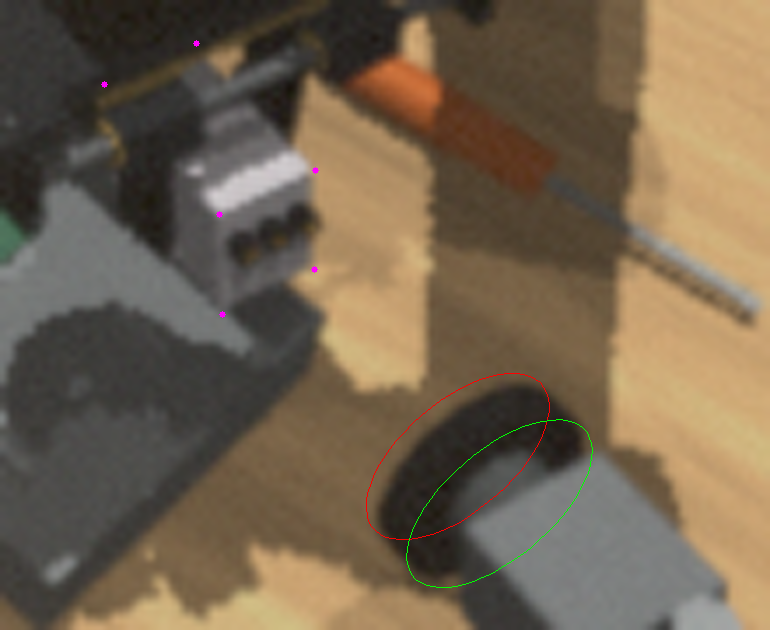

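View pics/t14b.png

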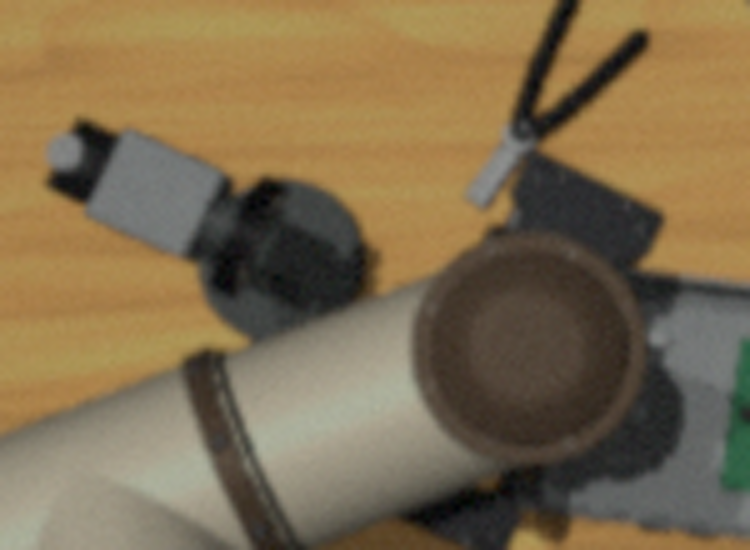

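carry_out([
  [[0, 0, 0], [0, 0.0005, 0.0007], 0],
  [[0, 0, 0], [0, 0, 0], 0],
  [[0, 0, 0], [0, 0, 0], 0],
  [[0, 0, 0], [0, 0, 0], 0],
  [[0, 0, 0], [0, 0, 0], 0],
  [[0, 0, 0], [0, 0, 0], 0],
  [[0, 0, 0], [0, 0, 0], 0],
  [[0, 0, 0], [0, 0, 0], 0],
])

```text
time: 26.18
position: [0.5826, 0.1691, 0.2306]
orientation: [[-0.899, 0.424, 0.113], [0.439, 0.868, 0.233], [0.0, 0.259, -0.966]]
force: [0.2, 0.3, -3.5]
finger_gap: 0.413
```

```bash
python3 plan2.py; python3 snap.py w15; python3 - <<'E'
from h import *
from rig import r
print(abs(r.observe()['qvel']).max())
t=r.get_image("top"); crop(t,360,150,490,270,5,"pics/t15r.png"); crop(r.get_image("scene"),340,205,470,310,6,"pics/s15.png")
E
```

```text
target [0.5823 0.1689 0.2303] rot [ 0.0067 -0.0177 -0.0214] delta in target axes [ 0.0002 -0.0003  0.0003] in tool [ 0.0002 -0.0003  0.0003]
26.175 [0.5826 0.1691 0.2306] [[-0.8986709969312522, 0.4237558901315556, 0.11323155414195611], [0.43862316849733424, 0.8679775825596863, 0.23286183077353428], [0.00039412174349148104, 0.2589321566601107, -0.9658954306318024]] [ 0.4686  0.2924 -0.1176 -0.1925 -0.9592 -0.828 ] 0.41270476852932836
0.0013420736984110196
```

View pics/t15r.png

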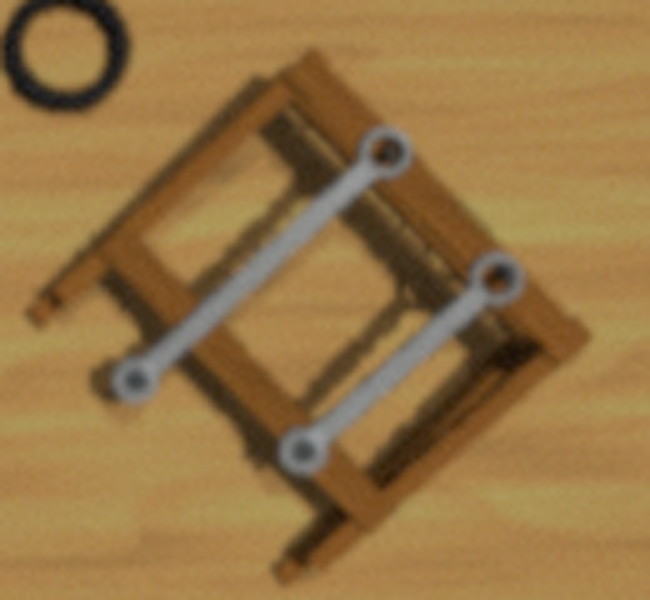

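View pics/s15.png

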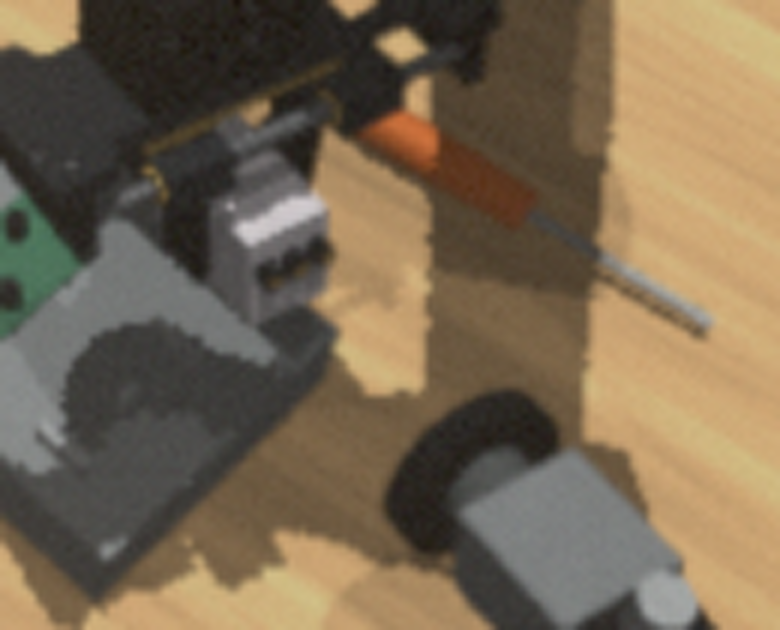

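View pics/w15.png

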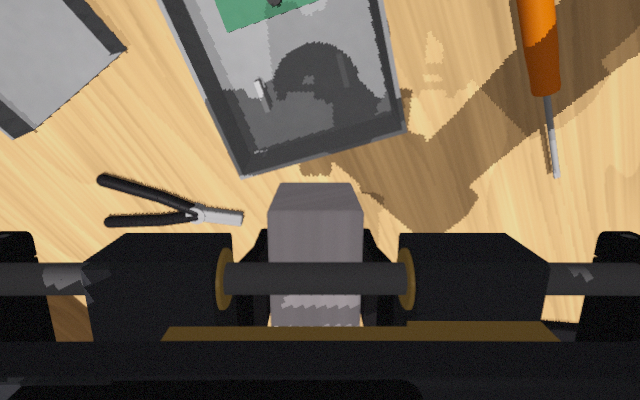

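The spanner hangs on the free peg. The module hasn't slipped in the grip: its top edge is still at row 183, the same as at the lift. The arm is steady, so I'll hand in.

```bash
python3 -c "
from rig import r
print(r.close_job(), r.observe()['time'])"
```

```text
the job is handed in; nothing more can be done
the job is handed in; nothing more can be done
```

Both parts are done and the job was handed in at about 26 s of the 59 s allowed.

**Spanner:** it hangs by its eye on the free peg, lying on both rails with the handle down the slope, and I have let go of it. The last top and scene pictures show the peg inside the eye. While I was lowering it, the position from the arm and the position from the two fixed cameras disagreed by about 2.5 mm. I set it between the two, and it went onto the peg with no extra force.

**Module with the sockets:** it is held right way up in front of the inspection camera, sockets facing the lens and tipped up 15 degrees.
- **Position:** the tool is within 0.5 mm and 0.1 degrees of my computed pose, and the joints are essentially still.
- **Grip:** the module has not slipped since I lifted it.
- **Accuracy:** I measured the lens to about 2 mm and the direction it faces to about 1 degree. Drawing the module and lamp outlines over the scene picture agreed to about 2 mm, so the real 100 mm distance and centring are only known that well.

I did not touch the finned module or the other things on the bench; wrist force readings at the end of each move stayed under 4 N.

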